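# Find the gift tin that rattles and hold it out for repacking

### The arm

A 6-joint arm with a two-finger parallel gripper is mounted at the origin on a cart in front of the work surface, level with it; the furniture and walls round the work are solid. World frame = base frame: x ahead of the robot, y to its left, z up, the work surface at z = 0. Lengths are in m, angles in degrees, forces in N, time in s.
With the tool pointing down it reaches from about 0.275 to 0.725 m from the base axis. Payload 5.6 kg.
Tool frame: the origin (TCP) lies at the very end of the fingers, on their centre line; the grasp point (between the pads) lies 19 mm behind it; z points along the fingers, y is the direction in which the jaws open and shut (so a half turn about z gives the same grasp; the last joint's range is limited). The gripper opens to 85 mm and grips with 20 to 120 N. Pads are 22 mm wide; open, the fingers measure 114 mm over their backs; the gripper's body (76 mm by 85 mm) begins 54 mm behind the grasp point. The pads swing forward as they close: fully open they stand 13 mm farther back than shut.
Start: joints at [85.004, 14.616, 6.199, 0, -81.583, -16.306], TCP at [0.2, 0.512, 0.203] pointing down, gripper open.
Joint ranges: [-168.99, 168.99], [-69.2, 112.95], [-62.41, 85.93], [-164.36, 98.24], [-168.68, -3.75], [-174.98, 174.98]. Speed limits (degrees/s): [147.25, 147.25, 180, 180, 180, 180].

### API

Orientations are given as [roll, pitch, yaw] about the fixed x, y, z axes, in that order (R = Rz(yaw) Ry(pitch) Rx(roll)).
In Python, from rig import arm, snapshot, workorder gives the robot as it stands. The module is installed in compiled form; this text tells all that it offers.
- The arm moves only by the tool move_arm, never from a script. Its argument "rows" is a list of rows, each an object of numbers: "dx", "dy", "dz": the shift along the tool's x, y, z in cm; "roll": the turn about the tool's z in degrees. A call has 1 to 8 rows; each row is the pose to reach, as a shift and turn from the pose commanded when the call began, along the tool's axes at that moment; what a row does not reach only later rows make up. A row lasts 1/10 s, in which the tool goes at most 50 mm and 8.59 degrees, less where a joint would pass 70% of its speed; a pose out of reach is approached as far as the arm can. A call with a gripper value outside its range is refused whole. "jaw" is the finger opening in cm, from 0 to 8.54, set as the call begins (left out, the last holds). The fingers move at their own pace and stop on an object; "newtons" is the grip in N (left out, the last holds). Time passes only in rows, so rows that repeat a pose let the fingers close. It gives the time, the measured TCP pose, the force and the opening at its end, in the units of the state.
- arm.observe(): the state, without advancing time (a new reading comes with each control period).
- snapshot(name): name is "side" or "top" or "wrist"; returns a dict with "frame" (420x560x3 uint8, red, green, blue), "intrinsics" (3x3 intrinsics, pixels), "extrinsics" (4x4, takes a point from world to camera coordinates). Camera axes: x right, y down, z forward; pixel columns grow to the right and rows downward; lengths in m; the calibration is good to about 2 mm. A picture is of the moment at which its call begins. There is no depth.
- workorder.sign_off(): hands the job in, once; it reports no verdict.
The state is a dict: "clock": time; "q": joint angles; "qd": joint speeds; "tau": joint torques, N m; "tool_pos": TCP position; "ee_rot": TCP orientation; "wrist_force": force on the tool from outside, world axes, zero at the start; "ft_torque": the same for the moment, N m; "width": finger opening in m.
Only numpy, scipy, OpenCV 4.12 (cv2) and the standard library are available. Lean on these libraries where they do the work, as an engineer would, in place of code of your own. Each camera call takes 0.05 s, during which the arm holds its last target.

### The job

One of the three sealed gift tins on the green mat was closed without its insert, so its contents slide about inside. Test the tins one at a time: lift the tin and shake it by tipping its ends up and down, 20 degrees or more, then seat a quiet tin flat in a free pocket of the grey packing tray and let go of it before you test the next; if a tin rattles, set it back down and leave it until both quiet ones are packed. Finish while holding the rattling tin level and still over the steel bowl, clear above its rim, where a colleague will open it; leave everything else where it is.

Things in the scene. Friction and masses are not known exactly. Their poses are not given: they have to be found in the camera images.
- tin_a: one of three identical sealed oblong gift tins, dark red with a cream paper band, 130 (x) x 56 (y) x 48 mm (z), plain upright sides, lid fixed, 0.42 kg filled. Origin: centre of the underside; x along the tin, z up. Any one of them may be the rattling one
- tin_b: like tin_a. All weigh the same. In the rattling tin a 0.3 kg slab starts at the middle and slides up to 40 mm either way along x when tipped more than about 10 degrees; levelled again, it stays at that end, shifting the moment by about 0.12 N m from the middle. Nothing moves in the quiet ones
- tin_c: like tin_a and tin_b
- bench_mat: green silicone mat, 152 (x) x 290 (y) x 3 mm, fixed to the worktop; the tins stand on it side by side about 100 mm apart along its y, their x along its x. Origin: centre of the underside
- pulp_tray: grey moulded packing tray, 172 (x) x 200 (y) x 22 mm (ribs to 24 mm), fixed to the worktop, with two open pockets side by side along its y. It may stand left or right of the mat. Origin: centre of the underside
- pocket_0 (a point): centre of the floor of the first pocket; the pocket is 137 (along x) x 63 mm (along y) and 18 mm deep, its floor 4 mm above the worktop; x along the pocket's length, z up. A tin fits either way round, standing 30 mm proud
- pocket_1 (a point): as pocket_0, the second pocket, 99 mm from it
- bowl: round stainless mixing bowl, 314 mm across its rim, 124 mm high, empty, loose, behind the mat and tray. Origin: centre of the underside. Any place inside the rim will do to hold the tin over it; the near side is in easier reach. Behind it and at its left lie a bench scraper, a roll of tape and a pastry brush, all loose

How it is judged:
By the outcome, as a careful person would: the job done as asked, in the order asked, and still so for the second after the job is handed in, while the arm keeps its last pose, push and grip.
It also fails if it takes over 72 s, if anything falls off the work surface, if the arm or the gripper's body presses on something with over 40 N, if the wrist force passes 120 N, or if a joint passes its speed limit or range.

## Working session

There is one attempt and no reset: what is moved stays moved. The work goes in short steps, Python scripts to look and compute and a tool call to move; the robot and the scene stay as the last step left them, time stands still between calls to the robot, and variables do not carry over. Pictures are saved under pics/ and viewed, and the job is handed in when it is done.

Besides the shell and the picture viewer there is one more tool, called after ">>>" as a command line: name --argument value ..., lists and objects as JSON in quotes. move_arm: Moves the arm, as the interface text tells. Its arguments: {"type":"object","properties":{"rows":{"type":"array"},"jaw":{"type":"number"},"newtons":{"type":"number"}},"required":["rows"]}

```bash
mkdir -p pics; ls; python3 - <<'E'
from rig import arm, snapshot
import cv2,numpy as np,pickle
s=arm.observe();print(s)
for n in("side","top","wrist"):
    d=snapshot(n);cv2.imwrite(f"pics/{n}0.png",d["frame"][:,:,::-1]);pickle.dump(d,open(f"{n}0.pkl","wb"));print(n,d["intrinsics"].round(1).tolist(),d["extrinsics"].round(3).tolist())
E
```

```text
pics
{'clock': 0.0, 'q': array([ 8.50044635e+01,  1.46538828e+01,  6.12970291e+00, -2.79702128e-02,
       -8.15852509e+01, -1.63059687e+01]), 'qd': array([0.03720705, 0.03422288, 0.10615613, 0.03859437, 0.0151659 ,
       0.07096813]), 'tau': array([ 5.78060517e-04, -3.86620688e+01,  2.37943500e+01,  5.36487892e+00,
       -6.02024040e-03,  9.44244363e-06]), 'tool_pos': array([0.19954538, 0.51190974, 0.20167943]), 'ee_rot': array([ 1.79887204e+02, -4.17619541e-03, -2.13056206e+01]), 'wrist_force': array([ 0.97908552, -0.63280078, -0.01408454]), 'ft_torque': array([ 0.00732055, -0.00725078,  0.0138017 ]), 'width': 0.08569288120995028}
side [[435.4, 0.0, 278.8], [0.0, 435.4, 205.7], [0.0, 0.0, 1.0]] [[-0.98, -0.197, -0.004, 0.632], [-0.121, 0.62, -0.775, 0.037], [0.155, -0.759, -0.632, 1.02], [0.0, 0.0, 0.0, 1.0]]
top [[425.3, 0.0, 289.2], [0.0, 425.3, 210.7], [0.0, 0.0, 1.0]] [[0.03, -0.999, 0.031, 0.109], [-0.998, -0.032, -0.045, 0.596], [0.046, -0.03, -0.998, 1.086], [0.0, 0.0, 0.0, 1.0]]
wrist [[327.8, 0.0, 279.3], [0.0, 327.8, 209.6], [0.0, 0.0, 1.0]] [[-0.363, -0.932, 0.001, 0.55], [-0.881, 0.344, 0.324, -0.041], [-0.303, 0.117, -0.946, 0.379], [0.0, 0.0, 0.0, 1.0]]
```

View pics/top0.png

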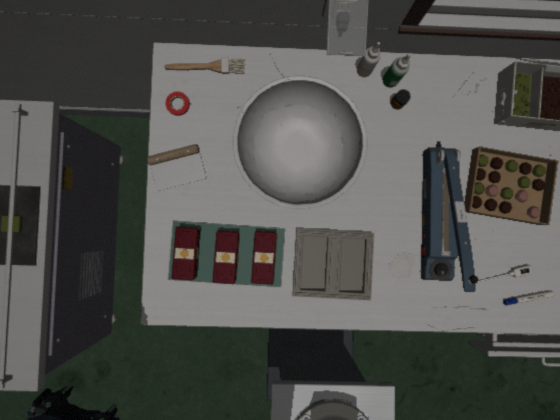

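View pics/side0.png

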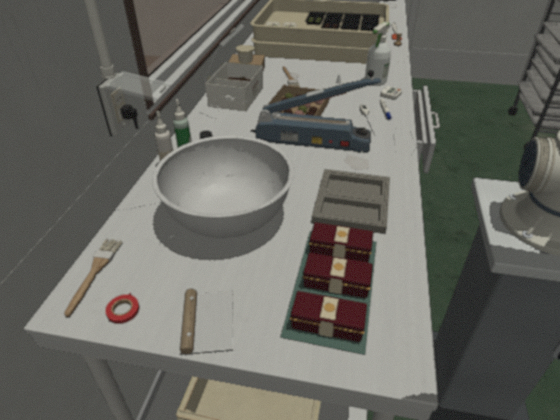

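View pics/wrist0.png

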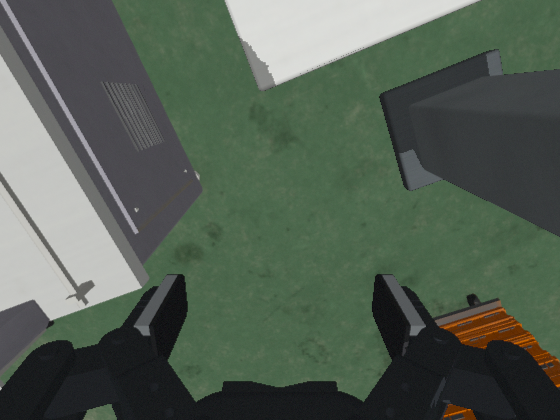

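```bash
python3 - <<'E'
import cv2
a=cv2.imread("pics/top0.png")[215:305,165:380];cv2.imwrite("pics/topc.png",cv2.resize(a,None,fx=3.7,fy=3.7,interpolation=cv2.INTER_CUBIC))
a=cv2.imread("pics/side0.png")[165:350,275:400];cv2.imwrite("pics/sidec.png",cv2.resize(a,None,fx=3.2,fy=3.2,interpolation=cv2.INTER_CUBIC))
E
```

```text
(no output)
```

View pics/topc.png

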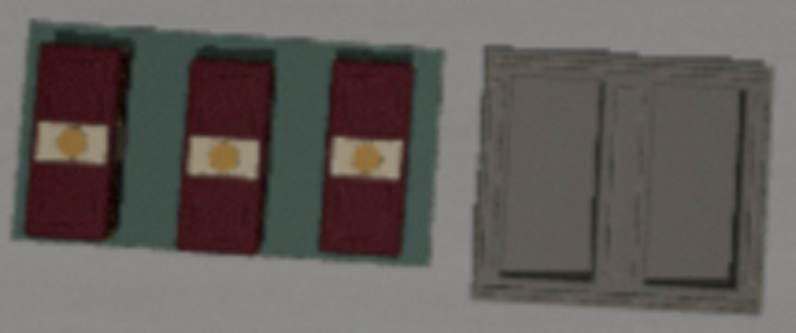

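View pics/sidec.png

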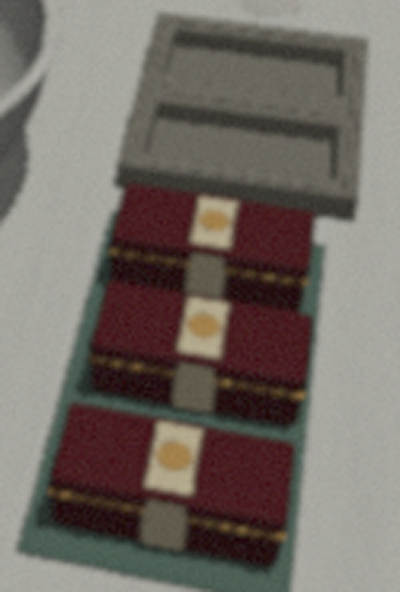

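```bash
cat > h.py <<'E'
import numpy as np,cv2,pickle
from scipy.optimize import minimize,least_squares
def proj(d,P):
    P=np.atleast_2d(P);E=d["extrinsics"];c=P@E[:3,:3].T+E[:3,3];K=d["intrinsics"]
    return np.c_[K[0,0]*c[:,0]/c[:,2]+K[0,2],K[1,1]*c[:,1]/c[:,2]+K[1,2]]
def back(d,uv,z):
    uv=np.atleast_2d(uv);E=d["extrinsics"];K=d["intrinsics"];R=E[:3,:3];o=-R.T@E[:3,3]
    r=np.c_[(uv[:,0]-K[0,2])/K[0,0],(uv[:,1]-K[1,2])/K[1,1],np.ones(len(uv))]@R
    return o+r*((z-o[2])/r[:,2])[:,None]
def box(x,y,yaw,L,W,z0,z1):
    c,s=np.cos(yaw),np.sin(yaw)
    q=np.array([[a*L/2,b*W/2] for a,b in((1,1),(1,-1),(-1,-1),(-1,1))])@np.array([[c,s],[-s,c]])+[x,y]
    return np.r_[np.c_[q,np.full(4,z0)],np.c_[q,np.full(4,z1)]]
def render(d,Ps,S=4):
    m=np.zeros((420*S,560*S),np.uint8)
    for P in Ps:
        h=cv2.convexHull(((proj(d,P)+.5)*S*16).round().astype(np.int32));cv2.fillConvexPoly(m,h,255,shift=4)
    return cv2.resize(m,(560,420),interpolation=cv2.INTER_AREA)/255.
E
python3 - <<'E'
from h import *
T=pickle.load(open("top0.pkl","rb"));S=pickle.load(open("side0.pkl","rb"))
def mask(d,roi):
    f=d["frame"].astype(int);r,g,b=f[...,0],f[...,1],f[...,2]
    m=(((r-g)>12)).astype(np.uint8);k=np.zeros_like(m);x0,y0,x1,y1=roi;k[y0:y1,x0:x1]=m[y0:y1,x0:x1]
    return cv2.morphologyEx(k,cv2.MORPH_CLOSE,np.ones((7,7),np.uint8))
mt=mask(T,(165,218,292,295));ms=mask(S,(280,215,385,345))
n,l,st,ce=cv2.connectedComponentsWithStats(mt);print(st[1:].tolist())
x0=[]
for u in((184,253),(225.5,257),(264,257.5)):
    p=back(T,u,.051)[0];x0+=[p[0],p[1],-.05]
x0=np.array(x0);print(x0.round(3))
for use in((T,),(T,S)):
    def cost(p):
        B=[box(*p[i:i+3],.13,.056,.003,.051) for i in(0,3,6)]
        c=np.abs(render(T,B)-mt).sum()
        if len(use)>1:c+=np.abs(render(S,B)-ms).sum()
        return c
    r=minimize(cost,x0,method="Powell",options=dict(xtol=1e-5,maxiter=30));print(r.fun,[ (q[:2].round(4).tolist(),np.degrees(q[2]).round(2)) for q in r.x.reshape(3,3)])
# yaw via medallions side too
uv=np.array([(487,46),(773,65),(760,313),(472,298)])/3.7+[165,215]-.5+.5/3.7
w=back(T,uv,.022)[:,:2];print(w.round(4),w.mean(0));
e=(w[0]-w[3]+w[1]-w[2]);f=(w[0]-w[1]+w[3]-w[2]);print(np.degrees(np.arctan2(e[1],e[0])),np.degrees(np.arctan2(-f[0],f[1])),np.linalg.norm(e)/2,np.linalg.norm(f)/2)
pk={0:[(505,76),(603,82),(592,272),(500,270)],1:[(650,84),(747,90),(735,285),(645,280)]}
for k in pk:
    w=back(T,np.array(pk[k])/3.7+[165,215]-.5+.5/3.7,.022)[:,:2];print(w.round(4).tolist(),w.mean(0))
uv=np.array([(158,12),(367,38),(355,218),(115,183)])/3.2+[275,165]-.5+.5/3.2
w=back(S,uv,.022)[:,:2];print("side",w.round(4).tolist(),w.mean(0))
# bowl rim
print(back(T,[(300,142),(300,207),(233,142),(367,142)],.124).round(3))
E
```

```text
[[172, 227, 27, 53, 1214], [213, 231, 26, 53, 1176], [251, 231, 26, 53, 1133]]
[ 0.478  0.384 -0.05   0.471  0.282 -0.05   0.473  0.187 -0.05 ]
425.5490196078431 [([0.4787, 0.3832], np.float64(-2.35)), ([0.4723, 0.2833], np.float64(-2.8)), ([0.4739, 0.1882], np.float64(-2.45))]
1433.8549019607842 [([0.4772, 0.3812], np.float64(-2.24)), ([0.4711, 0.2852], np.float64(-2.53)), ([0.473, 0.1897], np.float64(-2.82))]
[[ 0.5506  0.108 ]
 [ 0.5434 -0.0909]
 [ 0.3726 -0.0855]
 [ 0.3778  0.1132]] [0.46111825 0.01118671]
-1.7682320569736374 -1.777372554635032 0.17186156153387394 0.1989120073543042
[[0.5303, 0.095], [0.5282, 0.0271], [0.3976, 0.0312], [0.3974, 0.0946]] [0.46336361 0.06194891]
[[0.5277, -0.0056], [0.5256, -0.0732], [0.3913, -0.0678], [0.3931, -0.0055]] [ 0.45944865 -0.03799767]
side [[0.5392, -0.0867], [0.3692, -0.0818], [0.3765, 0.1373], [0.5439, 0.1329]] [0.45717755 0.02542516]
[[ 0.748  0.11   0.124]
 [ 0.597  0.106  0.124]
 [ 0.743  0.266  0.124]
 [ 0.754 -0.047  0.124]]
```

```bash
cat >> h.py <<'E'
def rel(tx,ty,tz,tyaw,cur=None):
    "shift in tool axes (cm) and roll deg from current measured (or given x,y,z,yaw)"
    if cur is None:
        from rig import arm
        s=arm.observe();cur=[*s["tool_pos"],s["ee_rot"][2]];print("cur",np.round(cur,4),s["ee_rot"].round(2),s["clock"])
    c,s_=np.cos(np.radians(cur[3])),np.sin(np.radians(cur[3]))
    d=np.array([tx,ty,tz])-cur[:3]
    print("dx %.2f dy %.2f dz %.2f roll %.1f"%((c*d[0]+s_*d[1])*100,(s_*d[0]-c*d[1])*100,-d[2]*100,-((tyaw-cur[3]+180)%360-180)))
E
python3 - <<'E'
from h import *
rel(.478,.3825,.203,-2.4,[.2,.512,.203,-21.306])
E
```

```text
dx 30.61 dy 1.96 dz -0.00 roll -18.9
```

>>> move_arm --rows '[{"dx": 4,"dy": 0.3,"roll": -3},{"dx": 8.5,"dy": 0.5,"roll": -6},{"dx": 13,"dy": 0.8,"roll": -9},{"dx": 17.5,"dy": 1.1,"roll": -12},{"dx": 22,"dy": 1.4,"roll": -15},{"dx": 26,"dy": 1.7,"roll": -17},{"dx": 29,"dy": 1.9,"roll": -18.9},{"dx": 30.6,"dy": 1.96,"roll": -18.9}]' --jaw 8.5 --newtons 20

```text
invalid input at $.rows[0]: expected keys dx, dy, dz, roll
```

```bash
python3 - <<'E'
from rig import arm, snapshot
import cv2,pickle
from h import *
d=snapshot("wrist");cv2.imwrite("pics/w1.png",d["frame"][:,:,::-1]);pickle.dump(d,open("w1.pkl","wb"))
s=arm.observe();print(s["tool_pos"],s["ee_rot"],s["qd"].round(2))
# gravitational centering: predicted projections
for c in((.478,.3825,-2.4),(.472,.2845,-2.5)):
    print(proj(d,box(c[0],c[1],np.radians(c[2]),.13,.056,.003,.051)).round(0).tolist())
E
```

```text
[0.1996731  0.5121483  0.20206437] [ 1.79937229e+02 -5.96205669e-03 -2.13036051e+01] [ 0.01 -0.01  0.14  0.09 -0.03  0.13]
[[244.0, -269.0], [312.0, -302.0], [354.0, -103.0], [295.0, -78.0], [237.0, -347.0], [319.0, -389.0], [368.0, -139.0], [298.0, -109.0]]
[[365.0, -325.0], [439.0, -361.0], [465.0, -146.0], [401.0, -120.0], [385.0, -419.0], [475.0, -465.0], [500.0, -192.0], [424.0, -160.0]]
```

View pics/w1.png

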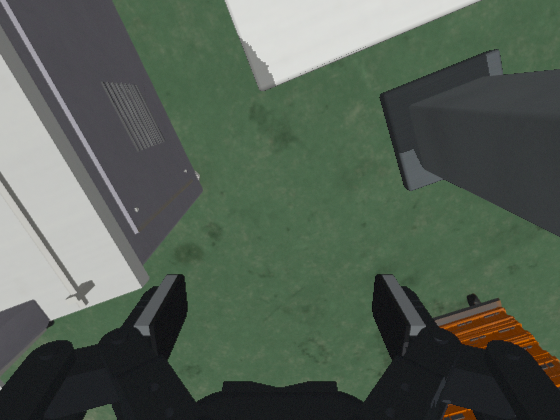

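All four keys are needed; the view is unchanged.

>>> move_arm --rows '[{"dx": 4,"dy": 0.3,"dz": 0,"roll": -3},{"dx": 8.5,"dy": 0.5,"dz": 0,"roll": -6},{"dx": 13,"dy": 0.8,"dz": 0,"roll": -9},{"dx": 17.5,"dy": 1.1,"dz": 0,"roll": -12},{"dx": 22,"dy": 1.4,"dz": 0,"roll": -15},{"dx": 26,"dy": 1.7,"dz": 0,"roll": -17},{"dx": 29,"dy": 1.9,"dz": 0,"roll": -18.9},{"dx": 30.6,"dy": 1.96,"dz": 0,"roll": -18.9}]' --jaw 8.5 --newtons 20

```text
clock: 1.0
tool_pos: [0.4796, 0.3814, 0.2019]
ee_rot: [179.9, 0.0, -2.5]
wrist_force: [-0.6, 0.8, 0.2]
width: 0.0847
```

```bash
python3 - <<'E'
from rig import arm, snapshot
import cv2,pickle
from h import *
d=snapshot("wrist");cv2.imwrite("pics/w2.png",d["frame"][:,:,::-1]);pickle.dump(d,open("w2.pkl","wb"))
s=arm.observe();print(s["tool_pos"],s["ee_rot"],s["qd"].round(2),s["clock"])
for c in((.478,.3825,-2.4),(.472,.2845,-2.5)):
    print(proj(d,box(c[0],c[1],np.radians(c[2]),.13,.056,.003,.051)).round(0).tolist())
E
```

```text
[0.48058181 0.38094222 0.20172603] [ 1.79906781e+02  9.68375265e-03 -2.59065203e+00] [ 2.87 -1.5  -2.45 -0.84  0.4  -3.85] 1.05
[[252.0, 118.0], [304.0, 118.0], [302.0, 229.0], [255.0, 229.0], [248.0, 121.0], [308.0, 121.0], [304.0, 246.0], [252.0, 246.0]]
[[343.0, 119.0], [394.0, 119.0], [382.0, 230.0], [336.0, 230.0], [352.0, 123.0], [411.0, 123.0], [395.0, 247.0], [343.0, 247.0]]
```

View pics/w2.png

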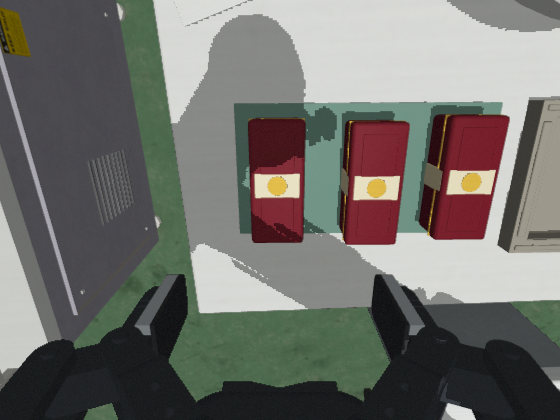

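```bash
python3 - <<'E'
from h import *
from rig import arm
d=pickle.load(open("w2.pkl","rb"))
print(back(d,[(277.5,186),(376.5,188),(471.5,183)],.051).round(4))
for c in([(249,119),(306,120),(303,243),(252,243)],[(348,122),(408,122),(398,244),(345,244)],[(446,115),(507,116),(488,240),(436,240)]):
    w=back(d,c,.051)[:,:2];e=w[0]+w[1]-w[2]-w[3];print(w.mean(0).round(4),np.degrees(np.arctan2(e[1],e[0])).round(2),np.linalg.norm(e)/2)
s=arm.observe();rel(.478,.381,.07,-2.5)
E
```

```text
[[0.4793 0.3832 0.051 ]
 [0.4728 0.2833 0.051 ]
 [0.4739 0.188  0.051 ]]
[0.4802 0.3832] -2.61 0.1278842067194166
[0.4742 0.2853] -0.05 0.12691371068444324
[0.4754 0.1909] 1.75 0.12841480988046713
cur [ 0.4806  0.3809  0.2017 -2.5907] [ 1.7991e+02  1.0000e-02 -2.5900e+00] 1.05
dx -0.26 dy 0.01 dz 13.17 roll -0.1
```

>>> move_arm --rows '[{"dx": 1,"dy": 0,"dz": 4,"roll": 0},{"dx": 2.2,"dy": -0.1,"dz": 8.5,"roll": 0},{"dx": 2.2,"dy": -0.1,"dz": 12.5,"roll": 0},{"dx": 2.2,"dy": -0.1,"dz": 15,"roll": 0},{"dx": 2.2,"dy": -0.1,"dz": 16.7,"roll": 0},{"dx": 2.2,"dy": -0.1,"dz": 17.4,"roll": 0},{"dx": 2.2,"dy": -0.1,"dz": 17.4,"roll": 0}]'

```text
clock: 1.75
tool_pos: [0.499, 0.3831, 0.0278]
ee_rot: [179.9, 0.1, -2.4]
wrist_force: [-0.7, 0.2, 0.7]
width: 0.0852
```

>>> move_arm --rows '[{"dx": 0,"dy": 0,"dz": 0,"roll": 0},{"dx": 0,"dy": 0,"dz": 0,"roll": 0},{"dx": 0,"dy": 0,"dz": 0,"roll": 0},{"dx": 0,"dy": 0,"dz": 0,"roll": 0},{"dx": 0,"dy": 0,"dz": 0,"roll": 0}]' --jaw 5 --newtons 20

```text
clock: 2.25
tool_pos: [0.4999, 0.3832, 0.029]
ee_rot: [-180.0, -0.0, -2.4]
wrist_force: [-0.3, -1.0, -1.0]
width: 0.0499
```

```bash
cat > st.py <<'E'
import sys,cv2
from rig import arm,snapshot
s=arm.observe();print(s["clock"],s["tool_pos"].round(4),s["ee_rot"].round(2),"F",s["wrist_force"].round(2),"M",s["ft_torque"].round(3),"w",round(float(s["width"]),4))
for a in sys.argv[1:]:
    n,t=a.split(":");d=snapshot(n);cv2.imwrite(f"pics/{t}.png",d["frame"][:,:,::-1])
    import pickle;pickle.dump(d,open(t+".pkl","wb"))
E
python3 st.py
```

```text
2.25 [0.4999 0.3832 0.029 ] [-1.7997e+02 -2.0000e-02 -2.4100e+00] F [-0.28 -1.02 -0.97] M [ 0.019 -0.044 -0.036] w 0.0499
```

```bash
python3 st.py wrist:w3 side:s3
```

```text
2.25 [0.4999 0.3832 0.029 ] [-1.7997e+02 -2.0000e-02 -2.4100e+00] F [-0.28 -1.02 -0.97] M [ 0.019 -0.044 -0.036] w 0.0499
```

View pics/w3.png

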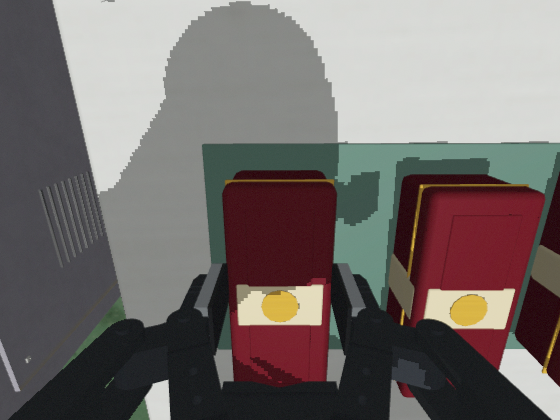

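View pics/s3.png

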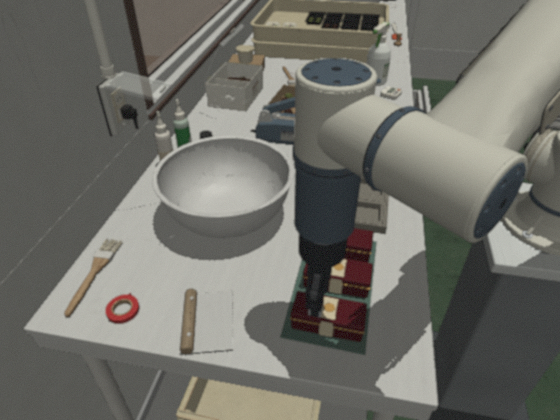

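>>> move_arm --rows '[{"dx": 0,"dy": 0,"dz": 0,"roll": 0},{"dx": 0,"dy": 0,"dz": 0,"roll": 0},{"dx": 0,"dy": 0,"dz": 0,"roll": 0}]' --jaw 3

```text
clock: 2.65
tool_pos: [0.4998, 0.3831, 0.0285]
ee_rot: [180.0, 0.0, -2.4]
wrist_force: [-0.0, -0.4, -1.0]
width: 0.0301
```

```bash
python3 st.py wrist:w4; python3 - <<'E'
import cv2
a=cv2.imread("pics/w4.png")[240:420,120:430];cv2.imwrite("pics/w4c.png",cv2.resize(a,None,fx=2.5,fy=2.5))
E
```

```text
2.65 [0.4998 0.3831 0.0285] [180.    0.   -2.4] F [-0.03 -0.41 -1.  ] M [-0.085  0.007  0.041] w 0.0301
```

View pics/w4c.png

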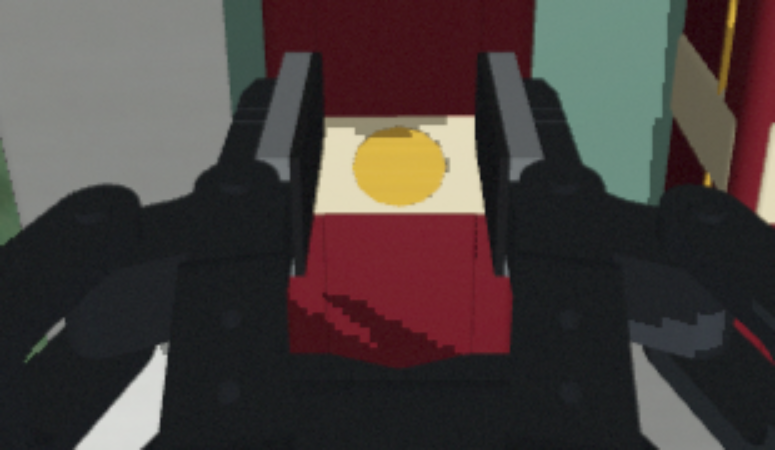

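```bash
python3 - <<'E'
from h import *
d=pickle.load(open("w4.pkl","rb"));E=d["extrinsics"]
t=np.array([.4998,.3831,.0285])
for nm,p in(("tcp",t),("grasp",t+[0,0,.019]),("tcp+35",t+[0,0,.035]),("tintop",[.479,.383,.051]),("tintop farcorner",[.544,.38-.028,.051])):
    p=np.array(p);print(nm,(E[:3,:3]@p+E[:3,3]).round(4),proj(d,p).round(1))
print(-E[:3,:3].T@E[:3,3])
p0=np.array([.4998,.3831,0]);yv=np.array([np.sin(np.radians(2.4)),np.cos(np.radians(2.4)),0])
for z in(.03,.04,.05,.06,.07):
    print(z,[proj(d,p0+yv*s*w/2+[ox,0,z]).round(0).tolist() for w in(.03,) for ox in(.011,-.011) for s in(1,-1)])
print(back(d,[(280,307)],.051))
E
```

```text
tcp [-0.      0.0248  0.188 ] [[279.3 252.9]]
grasp [-0.     0.031  0.17 ] [[279.3 269.3]]
tcp+35 [-0.      0.0362  0.1549] [[279.2 286.1]]
tintop [0.0009 0.0518 0.1734] [[281.1 307.4]]
tintop farcorner [ 0.0292 -0.0109  0.1519] [[342.3 186.1]]
[0.58417437 0.37947873 0.19827072]
0.03 [[[252.0, 236.0]], [[305.0, 236.0]], [[254.0, 271.0]], [[306.0, 271.0]]]
0.04 [[[250.0, 244.0]], [[307.0, 244.0]], [[253.0, 280.0]], [[307.0, 280.0]]]
0.05 [[[248.0, 252.0]], [[308.0, 252.0]], [[251.0, 290.0]], [[309.0, 290.0]]]
0.06 [[[246.0, 262.0]], [[310.0, 262.0]], [[250.0, 302.0]], [[311.0, 302.0]]]
0.07 [[[244.0, 273.0]], [[312.0, 273.0]], [[248.0, 314.0]], [[313.0, 314.0]]]
[[0.47928882 0.38357174 0.051     ]]
```

View pics/w4.png

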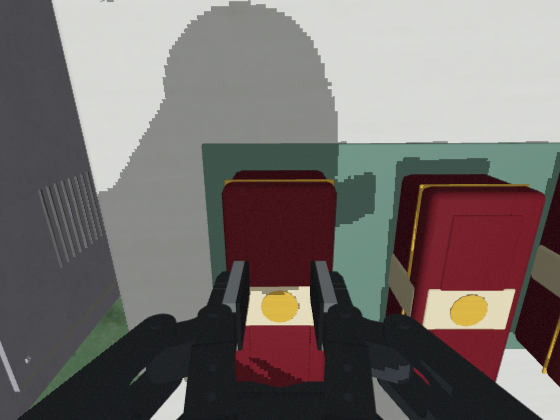

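>>> move_arm --rows '[{"dx": 0,"dy": 0,"dz": 0,"roll": 0},{"dx": 0,"dy": 0,"dz": 0,"roll": 0},{"dx": 0,"dy": 0,"dz": 0,"roll": 0},{"dx": 0,"dy": 0,"dz": 0,"roll": 0},{"dx": 0,"dy": 0,"dz": 0,"roll": 0},{"dx": 0,"dy": 0,"dz": 0.5,"roll": 0},{"dx": 0,"dy": 0,"dz": 1,"roll": 0},{"dx": 0,"dy": 0,"dz": 1.3,"roll": 0}]' --jaw 8.5

```text
clock: 3.5
tool_pos: [0.4994, 0.3828, 0.0146]
ee_rot: [180.0, 0.1, -2.4]
wrist_force: [0.7, -0.2, -0.4]
width: 0.0848
```

>>> move_arm --rows '[{"dx": 0,"dy": 0,"dz": 0,"roll": 0},{"dx": 0,"dy": 0,"dz": 0,"roll": 0},{"dx": 0,"dy": 0,"dz": 0,"roll": 0},{"dx": 0,"dy": 0,"dz": 0,"roll": 0},{"dx": 0,"dy": 0,"dz": 0,"roll": 0}]' --jaw 5

```text
clock: 4.0
tool_pos: [0.4999, 0.3833, 0.0159]
ee_rot: [-180.0, -0.0, -2.4]
wrist_force: [-0.3, 0.7, 0.1]
width: 0.0549
```

```bash
python3 st.py wrist:w5; python3 - <<'E'
import cv2
a=cv2.imread("pics/w5.png")[200:420,120:430];cv2.imwrite("pics/w5c.png",cv2.resize(a,None,fx=2.5,fy=2.5))
E
```

```text
4.0 [0.4999 0.3833 0.0159] [-1.7997e+02 -2.0000e-02 -2.4000e+00] F [-0.27  0.7   0.1 ] M [ 0.117 -0.004  0.035] w 0.0549
```

View pics/w5c.png

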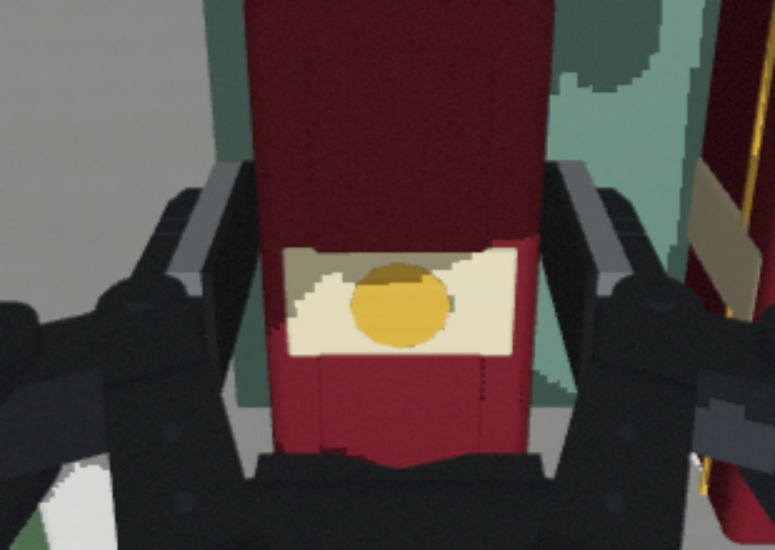

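>>> move_arm --rows '[{"dx": 0,"dy": 0,"dz": 0,"roll": 0},{"dx": 0,"dy": 0,"dz": 0,"roll": 0},{"dx": 0,"dy": 0,"dz": 0.5,"roll": 0},{"dx": 0,"dy": 0,"dz": 1,"roll": 0},{"dx": 0,"dy": 0,"dz": 1.5,"roll": 0},{"dx": 0,"dy": 0,"dz": 1.5,"roll": 0}]' --jaw 7

```text
clock: 4.65
tool_pos: [0.4991, 0.3825, -0.0007]
ee_rot: [179.9, 0.1, -2.4]
wrist_force: [0.1, -0.5, -0.8]
width: 0.07
```

>>> move_arm --rows '[{"dx": 0,"dy": 0,"dz": 0,"roll": 0},{"dx": 0,"dy": 0,"dz": 0,"roll": 0},{"dx": 0,"dy": 0,"dz": 0,"roll": 0},{"dx": 0,"dy": 0,"dz": 0,"roll": 0}]' --jaw 5

```text
clock: 5.05
tool_pos: [0.4998, 0.3832, 0.0005]
ee_rot: [-180.0, 0.0, -2.4]
wrist_force: [0.6, 1.1, -2.9]
width: 0.0556
```

```bash
python3 st.py wrist:w6; python3 - <<'E'
import cv2
a=cv2.imread("pics/w6.png")[200:420,120:430];cv2.imwrite("pics/w6c.png",cv2.resize(a,None,fx=2.5,fy=2.5))
E
```

```text
5.05 [0.4998 0.3832 0.0005] [-179.99    0.     -2.4 ] F [ 0.56  1.09 -2.86] M [ 0.213 -0.207  0.016] w 0.0556
```

View pics/w6c.png

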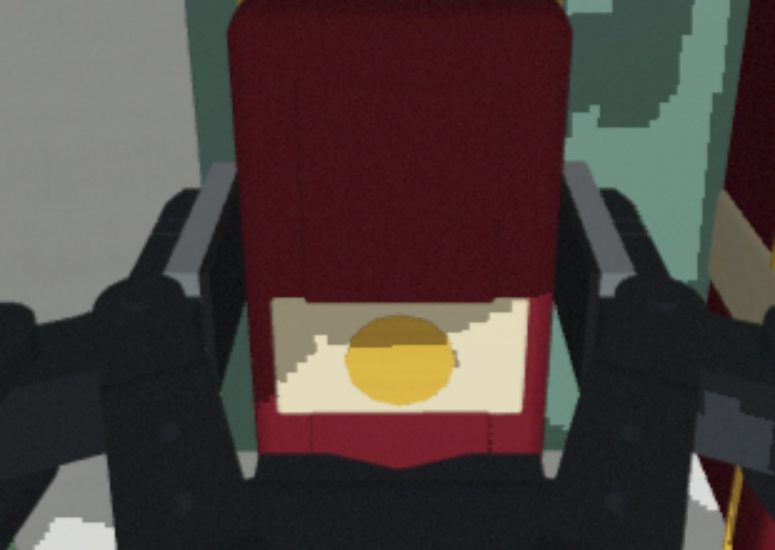

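>>> move_arm --rows '[{"dx": 0,"dy": 0,"dz": -1,"roll": 0},{"dx": 0,"dy": 0,"dz": -2.5,"roll": 0},{"dx": 0,"dy": 0,"dz": -4.5,"roll": 0},{"dx": 0,"dy": 0,"dz": -7,"roll": 0},{"dx": 0,"dy": 0,"dz": -9,"roll": 0},{"dx": 0,"dy": 0,"dz": -10,"roll": 0},{"dx": 0,"dy": 0,"dz": -10,"roll": 0}]'

```text
clock: 5.8
tool_pos: [0.5002, 0.3836, 0.1022]
ee_rot: [-179.9, -0.1, -2.4]
wrist_force: [0.7, 0.5, -4.3]
width: 0.0554
```

```bash
python3 st.py wrist:w7 side:s7
```

```text
5.8 [0.5002 0.3836 0.1022] [-1.7987e+02 -1.0000e-01 -2.4000e+00] F [ 0.68  0.55 -4.28] M [ 0.016 -0.16  -0.004] w 0.0554
```

View pics/w7.png

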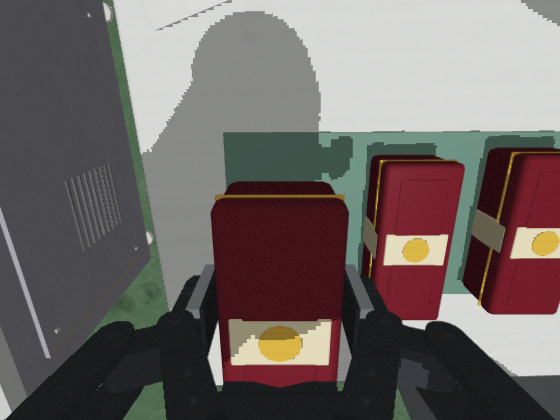

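View pics/s7.png

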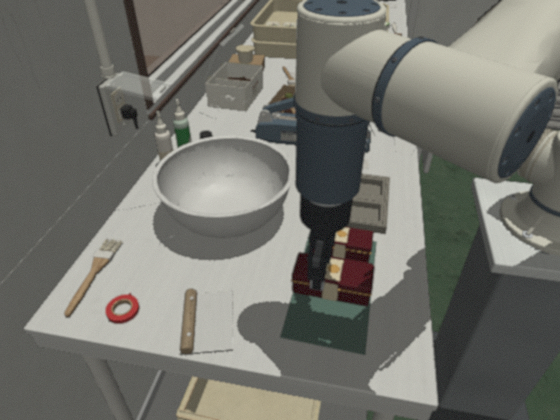

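>>> move_arm --rows '[{"dx": 2,"dy": 0,"dz": 0,"roll": 0},{"dx": 6,"dy": 0,"dz": 0,"roll": 0},{"dx": 10,"dy": 0,"dz": 0,"roll": 0},{"dx": 14,"dy": 0,"dz": 0,"roll": 0},{"dx": 18,"dy": 0,"dz": 0,"roll": 0},{"dx": 22,"dy": 0,"dz": 0,"roll": 0},{"dx": 26,"dy": 0,"dz": 0,"roll": 0},{"dx": 30,"dy": 0,"dz": 0,"roll": 0}]'

```text
clock: 6.7
tool_pos: [0.7792, 0.371, 0.0972]
ee_rot: [180.0, -0.1, -2.5]
wrist_force: [2.1, 2.2, -3.3]
width: 0.0553
```

```bash
python3 st.py; python3 -c "
from rig import arm;print(arm.observe()['q'].round(1))"
```

```text
6.7 [0.7792 0.371  0.0972] [ 1.7999e+02 -5.0000e-02 -2.4700e+00] F [ 2.15  2.22 -3.32] M [ 0.284 -0.569  0.011] w 0.0553
[  35.8   61.9   75.6    0.  -103.6   51.8]
```

>>> move_arm --rows '[{"dx": 2,"dy": 0,"dz": 0,"roll": 0},{"dx": 5,"dy": 0,"dz": 0,"roll": 0},{"dx": 8,"dy": 0,"dz": 0,"roll": 0},{"dx": 10,"dy": 0,"dz": 0,"roll": 0},{"dx": 11,"dy": 0,"dz": 0,"roll": 0},{"dx": 11,"dy": 0,"dz": 0,"roll": 0}]'

```text
clock: 7.3
tool_pos: [0.83, 0.3439, 0.0797]
ee_rot: [-178.7, -2.9, -2.5]
wrist_force: [-0.4, -0.1, -4.4]
width: 0.0556
```

```bash
python3 st.py; python3 -c "
from rig import arm;print(arm.observe()['q'].round(1))"
```

```text
7.3 [0.83   0.3439 0.0797] [-178.66   -2.89   -2.46] F [-0.36 -0.13 -4.41] M [-0.118  0.149  0.039] w 0.0556
[  32.6   67.9   85.9    0.6 -104.9   55.1]
```

>>> move_arm --rows '[{"dx": -3,"dy": 0,"dz": 0,"roll": 0},{"dx": -7,"dy": 0,"dz": 0,"roll": 0},{"dx": -12,"dy": 0,"dz": 0,"roll": 0},{"dx": -17,"dy": 0,"dz": 0,"roll": 0},{"dx": -22,"dy": 0,"dz": 0,"roll": 0},{"dx": -27,"dy": 0,"dz": 0,"roll": 0},{"dx": -31,"dy": 0,"dz": 0,"roll": 0},{"dx": -33,"dy": 0,"dz": 0,"roll": 0}]'

```text
clock: 8.1
tool_pos: [0.5123, 0.3589, 0.0651]
ee_rot: [-178.5, -2.9, -2.4]
wrist_force: [-0.2, 1.6, -4.0]
width: 0.0552
```

```bash
python3 st.py; python3 -c "
from h import *
rel(.4998,.3832,.1,-2.4)"
```

```text
8.1 [0.5123 0.3589 0.0651] [-178.5    -2.92   -2.39] F [-0.16  1.63 -3.97] M [0.237 0.124 0.042] w 0.0552
cur [ 0.5123  0.3589  0.0651 -2.3921] [-178.5    -2.92   -2.39] 8.1
dx -1.35 dy -2.38 dz -3.49 roll 0.0
```

```bash
cat >> h.py <<'E'
from scipy.spatial.transform import Rotation as Ro
def rel(tx,ty,tz,tyaw=None,n=1):
    from rig import arm
    s=arm.observe();R=Ro.from_euler("xyz",s["ee_rot"],degrees=True).as_matrix()
    d=R.T@(np.array([tx,ty,tz])-s["tool_pos"])*100
    print("cur",s["tool_pos"].round(4),s["ee_rot"].round(2),s["clock"])
    print("dx %.2f dy %.2f dz %.2f roll %.1f"%(*d,0 if tyaw is None else -((tyaw-s["ee_rot"][2]+180)%360-180)))
E
python3 -c "
from h import *
rel(.5000,.3832,.06);rel(.5,.3832,.003)"
```

```text
cur [0.5123 0.3589 0.0651] [-178.5    -2.92   -2.39] 8.1
dx -1.36 dy -2.36 dz 0.50 roll 0.0
cur [0.5123 0.3589 0.0651] [-178.5    -2.92   -2.39] 8.1
dx -1.65 dy -2.22 dz 6.19 roll 0.0
```

>>> move_arm --rows '[{"dx": -0.8,"dy": -1.2,"dz": 0,"roll": 0},{"dx": -1.4,"dy": -2.3,"dz": 0.3,"roll": 0},{"dx": -1.5,"dy": -2.3,"dz": 2,"roll": 0},{"dx": -1.6,"dy": -2.2,"dz": 4,"roll": 0},{"dx": -1.65,"dy": -2.2,"dz": 5.5,"roll": 0},{"dx": -1.65,"dy": -2.2,"dz": 6.0,"roll": 0},{"dx": -1.65,"dy": -2.2,"dz": 6.2,"roll": 0},{"dx": -1.65,"dy": -2.2,"dz": 6.2,"roll": 0}]'

```text
clock: 8.9
tool_pos: [0.5037, 0.3832, 0.0027]
ee_rot: [-178.6, -3.0, -2.4]
wrist_force: [4.7, 0.1, 2.9]
width: 0.0558
```

```bash
python3 st.py; python3 -c "
from h import *
rel(.5330,.3815,.002)"
```

```text
8.9 [0.5037 0.3832 0.0027] [-178.55   -2.99   -2.4 ] F [4.71 0.06 2.93] M [-0.015 -1.179  0.036] w 0.0558
cur [0.5037 0.3832 0.0027] [-178.55   -2.99   -2.4 ] 8.9
dx 2.93 dy 0.05 dz 0.23 roll 0.0
```

>>> move_arm --rows '[{"dx": 0,"dy": 0,"dz": 0,"roll": 0},{"dx": 0,"dy": 0,"dz": 0,"roll": 0},{"dx": 1.0,"dy": 0,"dz": -0.2,"roll": 0},{"dx": 2.2,"dy": 0,"dz": -0.4,"roll": 0},{"dx": 2.9,"dy": 0,"dz": -0.4,"roll": 0},{"dx": 2.9,"dy": 0,"dz": -0.4,"roll": 0}]' --jaw 7

```text
clock: 9.5
tool_pos: [0.5309, 0.3797, 0.0052]
ee_rot: [-178.8, -2.7, -2.5]
wrist_force: [0.4, -0.1, 0.1]
width: 0.0705
```

```bash
python3 st.py wrist:w8 top:t8; python3 - <<'E'
import sys;sys.path.insert(0,'.')
from h import *
E
```

```text
9.5 [0.5309 0.3797 0.0052] [-178.78   -2.72   -2.49] F [ 0.43 -0.11  0.07] M [-0.067  0.155  0.023] w 0.0705
```

View pics/w8.png

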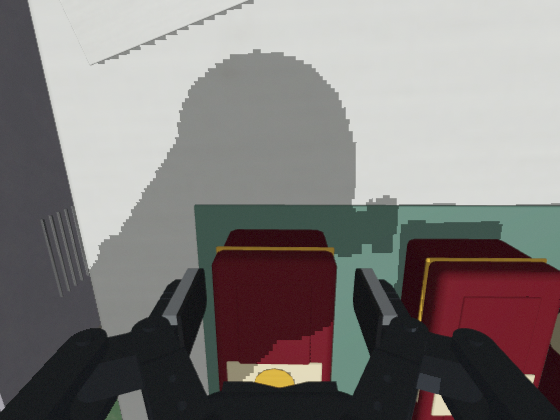

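>>> move_arm --rows '[{"dx": 0,"dy": 0,"dz": 0,"roll": 0},{"dx": 0,"dy": 0,"dz": 0,"roll": 0},{"dx": 0,"dy": 0,"dz": 0,"roll": 0},{"dx": 0,"dy": 0,"dz": -2,"roll": 0},{"dx": 0,"dy": 0,"dz": -5,"roll": 0},{"dx": 0,"dy": 0,"dz": -8,"roll": 0},{"dx": 0,"dy": 0,"dz": -10,"roll": 0},{"dx": 0,"dy": 0,"dz": -10,"roll": 0}]' --jaw 5

```text
clock: 10.4
tool_pos: [0.5259, 0.379, 0.1079]
ee_rot: [-178.6, -2.9, -2.4]
wrist_force: [0.4, -0.0, -3.9]
width: 0.0552
```

```bash
python3 st.py wrist:w9 side:s9
```

```text
10.4 [0.5259 0.379  0.1079] [-178.59   -2.89   -2.41] F [ 0.39 -0.03 -3.92] M [-0.091 -0.3   -0.015] w 0.0552
```

View pics/s9.png

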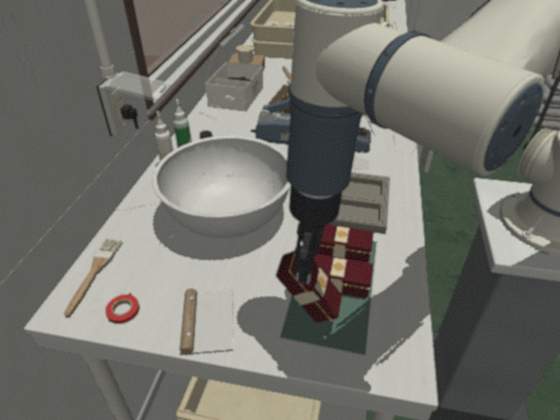

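View pics/w9.png

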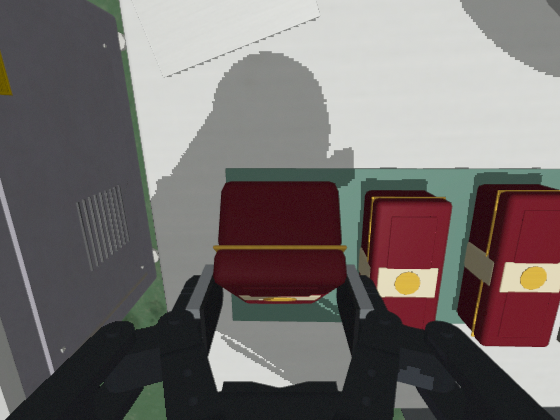

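>>> move_arm --rows '[{"dx": 0,"dy": 0,"dz": 2,"roll": 0},{"dx": 0,"dy": 0,"dz": 4.5,"roll": 0},{"dx": 0,"dy": 0,"dz": 6,"roll": 0},{"dx": 0,"dy": 0,"dz": 7.5,"roll": 0},{"dx": 0,"dy": 0,"dz": 8.7,"roll": 0},{"dx": 0,"dy": 0,"dz": 9.6,"roll": 0},{"dx": 0,"dy": 0,"dz": 10.2,"roll": 0},{"dx": 0,"dy": 0,"dz": 10.3,"roll": 0}]'

```text
clock: 11.3
tool_pos: [0.5433, 0.3827, 0.0131]
ee_rot: [-178.3, -4.2, -2.2]
wrist_force: [17.9, -8.6, 31.2]
width: 0.056
```

```bash
python3 st.py wrist:w10 side:s10
```

```text
11.3 [0.5433 0.3827 0.0131] [-178.29   -4.19   -2.17] F [17.93 -8.62 31.17] M [-3.217 -6.669 -0.068] w 0.056
```

View pics/s10.png

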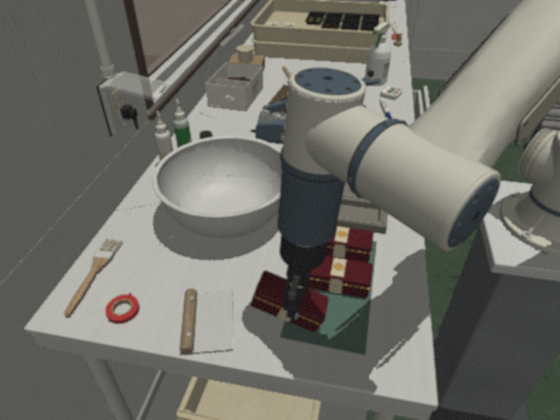

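View pics/w10.png

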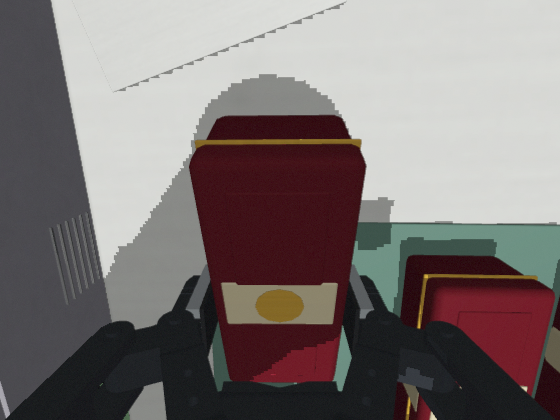

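>>> move_arm --rows '[{"dx": 0,"dy": 0,"dz": -1,"roll": 0},{"dx": 0,"dy": 0,"dz": -2.5,"roll": 0},{"dx": 0,"dy": 0,"dz": -4,"roll": 0},{"dx": 0,"dy": 0,"dz": -4,"roll": 0}]'

```text
clock: 11.8
tool_pos: [0.5279, 0.3792, 0.042]
ee_rot: [-178.8, -2.7, -2.4]
wrist_force: [1.0, 0.2, -3.5]
width: 0.0558
```

```bash
python3 st.py wrist:w11 side:s11
```

```text
11.8 [0.5279 0.3792 0.042 ] [-178.79   -2.7    -2.42] F [ 0.96  0.19 -3.54] M [0.006 0.05  0.029] w 0.0558
```

View pics/s11.png

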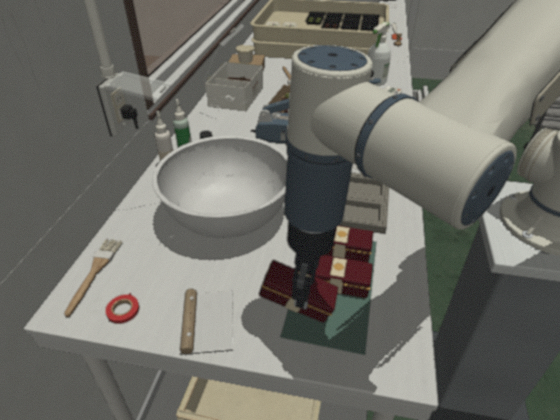

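View pics/w11.png

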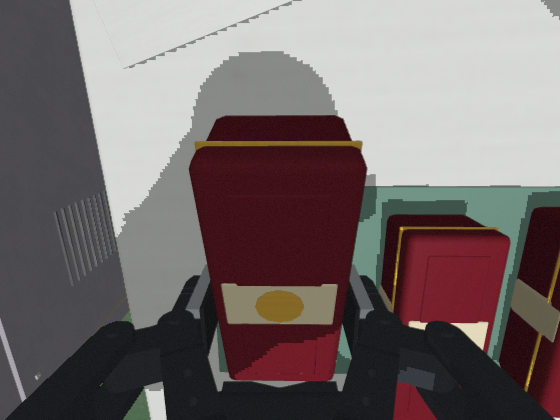

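```bash
cat >> h.py <<'E'
def tinpose(d,band,far=None,tool=None):
    "band: far-left,far-right,near-right,near-left px; far: far-left,far-right top corners. returns tin centre (underside) world, x axis world"
    o=[(.014,.0235,.048),(.014,-.0235,.048),(-.014,-.0235,.048),(-.014,.0235,.048)];i=list(band)
    if far: o+=[(.064,.027,.047),(.064,-.027,.047)];i+=list(far)
    ok,r,t=cv2.solvePnP(np.array(o,float),np.array(i,float),d["intrinsics"],None,flags=cv2.SOLVEPNP_ITERATIVE)
    Rc=cv2.Rodrigues(r)[0];E=d["extrinsics"];Rw=E[:3,:3].T@Rc;tw=E[:3,:3].T@(t[:,0]-E[:3,3])
    pr=cv2.projectPoints(np.array(o,float),r,t,d["intrinsics"],None)[0][:,0]
    print("tin",tw.round(4),"euler",Ro.from_matrix(Rw).as_euler("xyz",degrees=True).round(1),"res",np.abs(pr-np.array(i)).max().round(1))
    return tw,Rw
E
python3 - <<'E'
from h import *
d=pickle.load(open("w6.pkl","rb"))
tinpose(d,[(120+272/2.5,200+299/2.5),(120+528/2.5,200+299/2.5),(120+524/2.5,200+411/2.5),(120+277/2.5,200+411/2.5)])
d=pickle.load(open("w11.pkl","rb"))
tw,R=tinpose(d,[(221,284),(336,284),(339,323),(219,323)],[(194,160),(364,160)])
print("gripper frame",R.T@(np.array([.5279,.3792,.042+.035])-tw))
E
```

```text
tin [ 0.4791  0.3835 -0.0028] euler [-0.2 -4.6 -2.2] res 1.1
tin [0.542  0.3787 0.05  ] euler [  1.4 -16.4  -2.8] res 6.5
gripper frame [-0.00594346  0.00052884  0.02993472]
```

>>> move_arm --rows '[{"dx": -2,"dy": -0.1,"dz": -0.3,"roll": 0},{"dx": -4.5,"dy": -0.3,"dz": -0.3,"roll": 0},{"dx": -6,"dy": -0.4,"dz": -0.2,"roll": 0},{"dx": -6.2,"dy": -0.4,"dz": 0.5,"roll": 0},{"dx": -6.2,"dy": -0.4,"dz": 1.3,"roll": 0},{"dx": -6.1,"dy": -0.4,"dz": 2.0,"roll": 0},{"dx": -6.0,"dy": -0.4,"dz": 2.6,"roll": 0},{"dx": -5.9,"dy": -0.4,"dz": 2.9,"roll": 0}]'

```text
clock: 12.7
tool_pos: [0.4722, 0.3854, 0.0109]
ee_rot: [-178.9, -2.8, -2.4]
wrist_force: [0.4, -4.8, 7.2]
width: 0.0555
```

```bash
python3 st.py wrist:w12
```

```text
12.7 [0.4722 0.3854 0.0109] [-178.9    -2.79   -2.41] F [ 0.42 -4.75  7.24] M [-2.056  0.074  0.02 ] w 0.0555
```

View pics/w12.png

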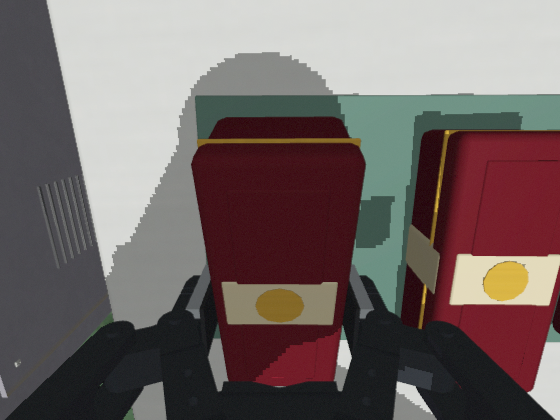

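>>> move_arm --rows '[{"dx": 0,"dy": 0,"dz": 0.3,"roll": 0},{"dx": 0,"dy": 0,"dz": 0.6,"roll": 0},{"dx": 0,"dy": 0,"dz": 0.8,"roll": 0}]'

```text
clock: 13.05
tool_pos: [0.4759, 0.3868, 0.0065]
ee_rot: [-178.7, -3.2, -2.3]
wrist_force: [6.2, -5.2, 12.7]
width: 0.0558
```

```bash
python3 st.py
```

```text
13.05 [0.4759 0.3868 0.0065] [-178.69   -3.18   -2.32] F [ 6.19 -5.18 12.68] M [-2.385 -2.267  0.119] w 0.0558
```

>>> move_arm --rows '[{"dx": 0,"dy": 0,"dz": 0.3,"roll": 0},{"dx": 0,"dy": 0,"dz": 0.3,"roll": 0},{"dx": 0,"dy": 0,"dz": 0.2,"roll": 0},{"dx": 0,"dy": 0,"dz": 0.2,"roll": 0},{"dx": 0,"dy": 0,"dz": 0.2,"roll": 0}]' --jaw 7

```text
clock: 13.55
tool_pos: [0.4713, 0.3867, 0.0007]
ee_rot: [-178.8, -2.7, -2.4]
wrist_force: [-0.0, -1.6, -0.4]
width: 0.07
```

```bash
python3 st.py wrist:w13 side:s13
```

```text
13.55 [0.4713 0.3867 0.0007] [-178.78   -2.72   -2.42] F [-0.01 -1.64 -0.35] M [-0.047  0.121  0.024] w 0.07
```

View pics/w13.png

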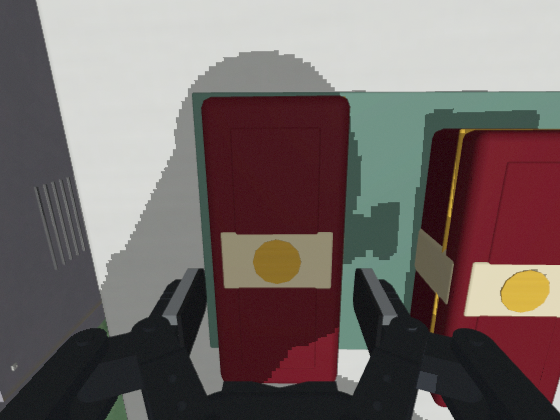

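View pics/s13.png

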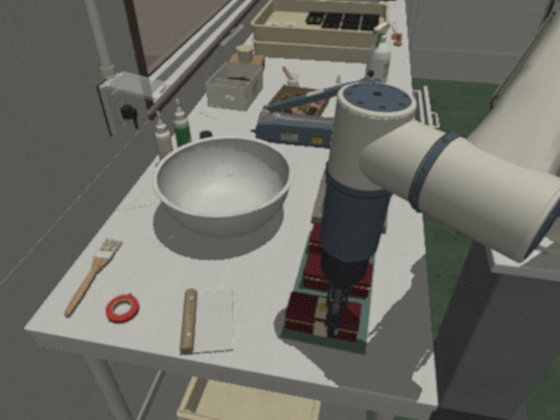

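```bash
python3 - <<'E'
from h import *
d=pickle.load(open("w13.pkl","rb"));p=back(d,[(277,261)],.051)[0];print(p)
for o in(-.035,.0):rel(p[0]+o,p[1]+.0445*0-o*np.tan(np.radians(2.5)),.004)
E
```

```text
[0.48973343 0.38581745 0.051     ]
cur [0.4713 0.3866 0.0007] [-178.78   -2.72   -2.42] 13.65
dx -1.64 dy -0.01 dz -0.41 roll 0.0
cur [0.4713 0.3866 0.0007] [-178.78   -2.72   -2.42] 13.65
dx 1.86 dy -0.00 dz -0.25 roll 0.0
```

>>> move_arm --rows '[{"dx": -0.9,"dy": 0,"dz": -0.2,"roll": 0},{"dx": -1.7,"dy": 0,"dz": -0.4,"roll": 0},{"dx": -1.7,"dy": 0,"dz": -0.4,"roll": 0}]'

```text
clock: 13.95
tool_pos: [0.453, 0.3874, 0.0043]
ee_rot: [-178.8, -2.7, -2.4]
wrist_force: [-0.3, -0.3, 0.2]
width: 0.0698
```

>>> move_arm --rows '[{"dx": 0,"dy": 0,"dz": 0,"roll": 0},{"dx": 0,"dy": 0,"dz": 0,"roll": 0},{"dx": 0,"dy": 0,"dz": 0,"roll": 0},{"dx": 0,"dy": 0,"dz": -2,"roll": 0},{"dx": 0,"dy": 0,"dz": -5,"roll": 0},{"dx": 0,"dy": 0,"dz": -8,"roll": 0},{"dx": 0,"dy": 0,"dz": -9,"roll": 0},{"dx": 0,"dy": 0,"dz": -9,"roll": 0}]' --jaw 5

```text
clock: 14.75
tool_pos: [0.4501, 0.3857, 0.0942]
ee_rot: [-178.7, -2.7, -2.5]
wrist_force: [-0.2, 0.1, -4.6]
width: 0.0553
```

```bash
python3 st.py wrist:w14 side:s14
```

```text
14.75 [0.4501 0.3857 0.0942] [-178.7    -2.75   -2.46] F [-0.16  0.15 -4.65] M [-0.06   0.258 -0.021] w 0.0553
```

View pics/w14.png

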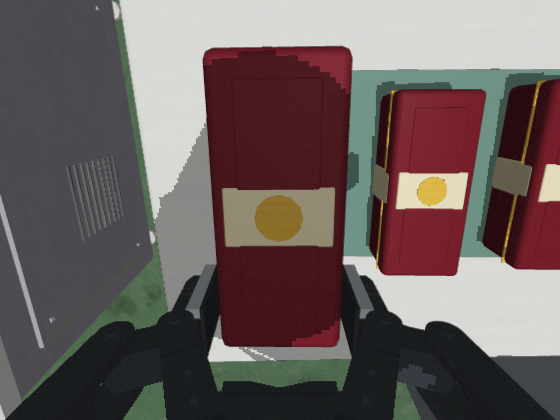

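View pics/s14.png

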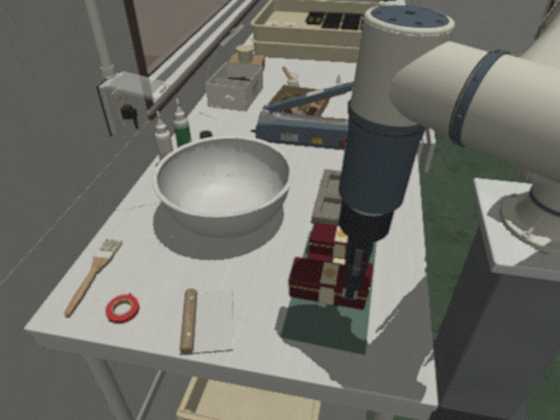

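>>> move_arm --rows '[{"dx": 0,"dy": 0,"dz": -4.5,"roll": 0},{"dx": 0,"dy": 0,"dz": 0,"roll": 0},{"dx": 0,"dy": 0,"dz": -4.5,"roll": 0},{"dx": 0,"dy": 0,"dz": 0,"roll": 0},{"dx": 0,"dy": 0,"dz": 0,"roll": 0}]'

```text
clock: 15.35
tool_pos: [0.4461, 0.3817, 0.0863]
ee_rot: [-179.3, -2.2, -2.5]
wrist_force: [-1.2, -1.0, -6.1]
width: 0.0557
```

```bash
python3 st.py wrist:w15
```

```text
15.35 [0.4461 0.3817 0.0863] [-179.33   -2.19   -2.49] F [-1.18 -1.01 -6.08] M [-0.339  0.629  0.005] w 0.0557
```

View pics/w15.png

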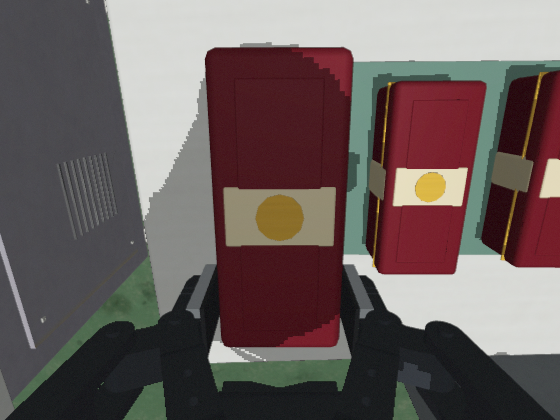

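>>> move_arm --rows '[{"dx": 0,"dy": 0,"dz": 3,"roll": 0},{"dx": 0,"dy": 0,"dz": 6,"roll": 0},{"dx": 0,"dy": 0,"dz": 8,"roll": 0},{"dx": 0,"dy": 0,"dz": 9,"roll": 0},{"dx": 0,"dy": 0,"dz": 9.1,"roll": 0}]'

```text
clock: 15.9
tool_pos: [0.4547, 0.3875, 0.0036]
ee_rot: [-178.8, -2.8, -2.4]
wrist_force: [-0.9, 0.4, -2.3]
width: 0.0552
```

>>> move_arm --rows '[{"dx": 0,"dy": 0,"dz": 0,"roll": 0},{"dx": 0,"dy": 0,"dz": 0,"roll": 0},{"dx": -0.5,"dy": 0,"dz": -0.2,"roll": 0},{"dx": -1.1,"dy": 0,"dz": -0.4,"roll": 0},{"dx": -1.1,"dy": 0,"dz": -0.4,"roll": 0}]' --jaw 7

```text
clock: 16.4
tool_pos: [0.4425, 0.388, 0.0071]
ee_rot: [-178.7, -2.7, -2.4]
wrist_force: [0.5, 0.4, 0.0]
width: 0.0696
```

```bash
python3 st.py wrist:w16; python3 - <<'E'
E
```

```text
16.4 [0.4425 0.388  0.0071] [-178.73   -2.75   -2.39] F [0.46 0.39 0.  ] M [-0.053  0.094  0.019] w 0.0696
```

View pics/w16.png

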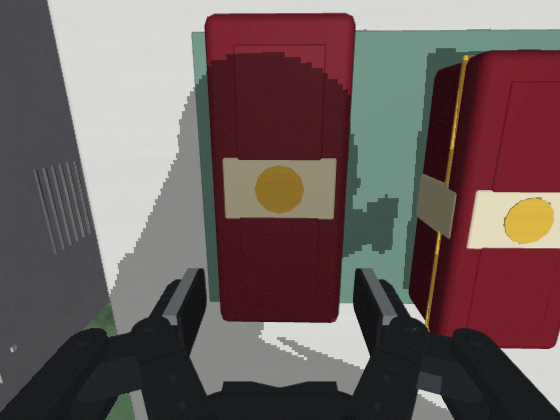

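>>> move_arm --rows '[{"dx": 0,"dy": 0,"dz": 0,"roll": 0},{"dx": 0,"dy": 0,"dz": 0,"roll": 0},{"dx": 0,"dy": 0,"dz": 0,"roll": 0},{"dx": 0,"dy": 0,"dz": -3,"roll": 0},{"dx": 0,"dy": 0,"dz": -7,"roll": 0},{"dx": 0,"dy": 0,"dz": -10,"roll": 0},{"dx": 0,"dy": 0,"dz": -10,"roll": 0}]' --jaw 5

```text
clock: 17.15
tool_pos: [0.4399, 0.3873, 0.1103]
ee_rot: [-178.5, -3.0, -2.4]
wrist_force: [0.2, 0.5, -3.5]
width: 0.0557
```

```bash
python3 st.py wrist:w17 side:s17
```

```text
17.15 [0.4399 0.3873 0.1103] [-178.47   -2.97   -2.43] F [ 0.17  0.53 -3.51] M [0.073 0.278 0.049] w 0.0557
```

View pics/w17.png

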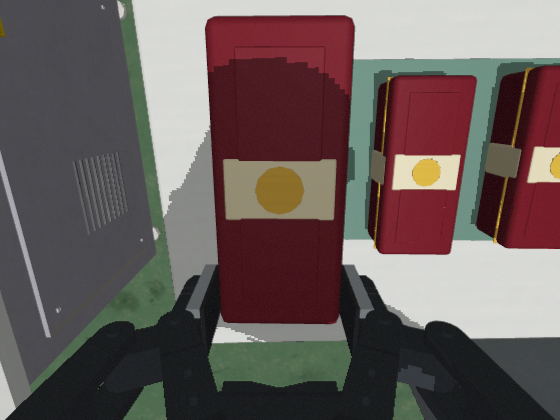

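View pics/s17.png

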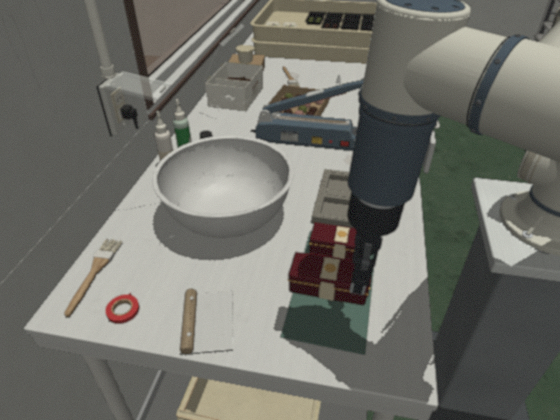

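>>> move_arm --rows '[{"dx": 0,"dy": 0,"dz": 2,"roll": 0},{"dx": 0,"dy": 0,"dz": -3,"roll": 0},{"dx": 0,"dy": 0,"dz": 2,"roll": 0},{"dx": 0,"dy": 0,"dz": -3,"roll": 0},{"dx": 0,"dy": 0,"dz": 0,"roll": 0},{"dx": 0,"dy": 0,"dz": 0,"roll": 0}]'

```text
clock: 17.85
tool_pos: [0.4355, 0.3827, 0.1004]
ee_rot: [-179.2, -2.3, -2.5]
wrist_force: [1.6, -1.7, -5.8]
width: 0.0547
```

```bash
python3 st.py wrist:w18; python3 st.py side:s18; python3 st.py wrist:w18b; python3 st.py
```

```text
17.85 [0.4355 0.3827 0.1004] [-179.24   -2.31   -2.47] F [ 1.6  -1.7  -5.76] M [-0.627 -0.143 -0.042] w 0.0547
17.9 [0.4363 0.3833 0.1022] [-179.17   -2.4    -2.46] F [ 0.22  0.14 -5.21] M [-0.139  0.483  0.036] w 0.0547
17.95 [0.4373 0.3844 0.1041] [-179.02   -2.54   -2.44] F [ 1.03  0.69 -2.38] M [-0.068  0.221  0.072] w 0.0548
18.0 [0.4381 0.3853 0.1055] [-178.89   -2.66   -2.43] F [-0.07  0.25 -3.88] M [-0.007  0.247  0.025] w 0.0551
```

View pics/w18.png

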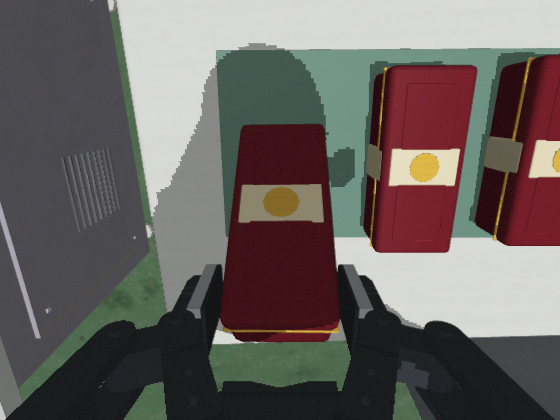

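```bash
python3 - <<'E'
from h import *
d=pickle.load(open("w18.pkl","rb"))
tw,R=tinpose(d,[(241,185),(322,185),(324,221),(238,221)],[(241,125),(325,125)])
o=[-.064,0,.047]
print(R@np.array([.065,0,0])+tw, R@np.array([-.065,0,0])+tw)
E
python3 st.py wrist:w19
```

```text
tin [0.4272 0.3814 0.0653] euler [-1.4 50.9 -3.3] res 2.7
[0.46807858 0.37905694 0.01481045] [0.38625625 0.38370347 0.11572386]
18.0 [0.4381 0.3853 0.1055] [-178.89   -2.66   -2.43] F [-0.07  0.25 -3.88] M [-0.007  0.247  0.025] w 0.0551
```

View pics/w19.png

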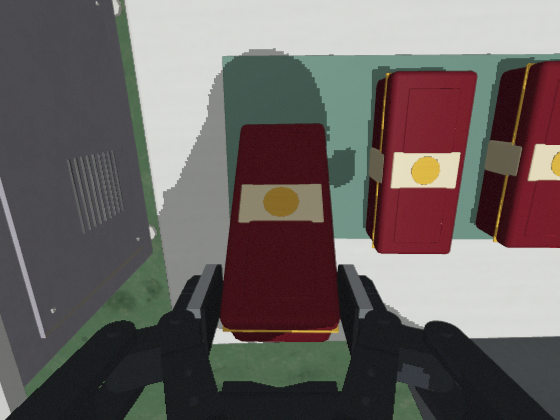

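>>> move_arm --rows '[{"dx": 3,"dy": 0,"dz": 0,"roll": 0},{"dx": 6.3,"dy": 0,"dz": 1,"roll": 0},{"dx": 6.6,"dy": 0,"dz": 2.8,"roll": 0},{"dx": 5.8,"dy": 0,"dz": 3.8,"roll": 0},{"dx": 4.4,"dy": 0,"dz": 5.0,"roll": 0},{"dx": 3.0,"dy": 0,"dz": 6.4,"roll": 0},{"dx": 2.2,"dy": 0,"dz": 7.6,"roll": 0},{"dx": 2.0,"dy": 0,"dz": 7.8,"roll": 0}]'

```text
clock: 18.85
tool_pos: [0.4609, 0.3877, 0.0317]
ee_rot: [-178.6, -2.8, -2.4]
wrist_force: [-9.7, -0.2, 10.4]
width: 0.0549
```

```bash
python3 st.py wrist:w20
```

```text
18.85 [0.4609 0.3877 0.0317] [-178.63   -2.75   -2.36] F [-9.73 -0.23 10.4 ] M [-0.593  3.023 -0.044] w 0.0549
```

View pics/w20.png

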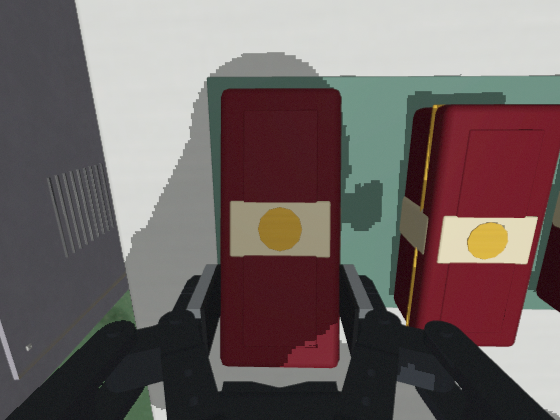

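>>> move_arm --rows '[{"dx": -0.3,"dy": 0,"dz": 0.8,"roll": 0},{"dx": -0.5,"dy": 0,"dz": 1.6,"roll": 0},{"dx": -0.7,"dy": 0,"dz": 2.3,"roll": 0},{"dx": -0.7,"dy": 0,"dz": 2.7,"roll": 0},{"dx": -0.7,"dy": 0,"dz": 2.7,"roll": 0}]'

```text
clock: 19.4
tool_pos: [0.4568, 0.3895, 0.0071]
ee_rot: [-178.5, -2.9, -2.4]
wrist_force: [-14.2, -2.8, 21.8]
width: 0.0551
```

```bash
python3 st.py wrist:w21
```

```text
19.4 [0.4568 0.3895 0.0071] [-178.54   -2.9    -2.35] F [-14.16  -2.79  21.85] M [-1.242  4.367 -0.161] w 0.0551
```

View pics/w21.png

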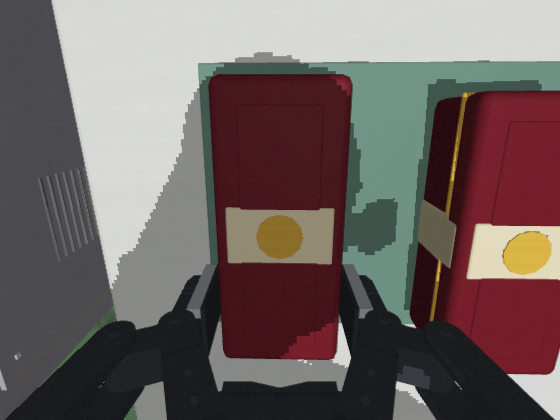

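>>> move_arm --rows '[{"dx": 0,"dy": 0,"dz": 0,"roll": 0},{"dx": 0,"dy": 0,"dz": 0,"roll": 0},{"dx": 1.5,"dy": 0,"dz": 0,"roll": 0},{"dx": 2.5,"dy": 0,"dz": 0,"roll": 0}]' --jaw 7

```text
clock: 19.85
tool_pos: [0.4825, 0.3866, 0.0039]
ee_rot: [-178.7, -2.8, -2.4]
wrist_force: [-0.4, 0.4, -0.6]
width: 0.0696
```

```bash
python3 st.py wrist:w22
```

```text
19.85 [0.4825 0.3866 0.0039] [-178.73   -2.8    -2.41] F [-0.37  0.45 -0.56] M [-0.038  0.128 -0.033] w 0.0696
```

View pics/w22.png

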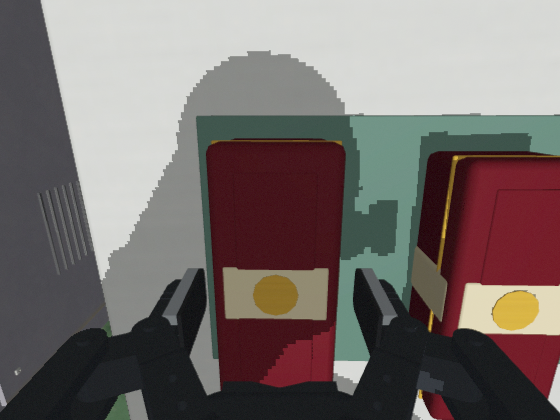

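```bash
python3 - <<'E'
from h import *
d=pickle.load(open("w22.pkl","rb"));p=back(d,[(275.5,295),(276,141)],.051);print(p)
rel(p[0][0],p[0][1],-.002)
E
```

```text
[[0.48333918 0.38719399 0.051     ]
 [0.54895635 0.38410658 0.051     ]]
cur [0.4838 0.3864 0.0037] [-178.73   -2.82   -2.45] 19.9
dx -0.07 dy -0.06 dz 0.57 roll 0.0
```

>>> move_arm --rows '[{"dx": -0.1,"dy": -0.1,"dz": 0.5,"roll": 0},{"dx": -0.1,"dy": -0.1,"dz": 0.5,"roll": 0}]'

```text
clock: 20.1
tool_pos: [0.4798, 0.3867, -0.003]
ee_rot: [-178.9, -2.6, -2.5]
wrist_force: [0.5, 1.0, -1.0]
width: 0.0702
```

>>> move_arm --rows '[{"dx": 0,"dy": 0,"dz": 0,"roll": 0},{"dx": 0,"dy": 0,"dz": 0,"roll": 0},{"dx": 0,"dy": 0,"dz": 0,"roll": 0},{"dx": 0,"dy": 0,"dz": -2.5,"roll": 0},{"dx": 0,"dy": 0,"dz": -6,"roll": 0},{"dx": 0,"dy": 0,"dz": -8,"roll": 0},{"dx": 0,"dy": 0,"dz": -8,"roll": 0},{"dx": 0,"dy": 0,"dz": -8,"roll": 0}]' --jaw 5 --newtons 60

```text
clock: 20.9
tool_pos: [0.4755, 0.385, 0.0765]
ee_rot: [-178.9, -2.6, -2.5]
wrist_force: [0.0, -0.1, -4.4]
width: 0.0548
```

```bash
for i in 1 2 3 4 5; do python3 st.py wrist:w23; done
```

```text
20.9 [0.4755 0.385  0.0765] [-178.85   -2.59   -2.46] F [ 0.03 -0.14 -4.41] M [-0.154  0.436  0.013] w 0.0548
20.95 [0.4753 0.3845 0.0757] [-178.94   -2.53   -2.46] F [-0.02  0.45 -4.69] M [-0.135  0.331  0.036] w 0.055
21.0 [0.4753 0.3844 0.0755] [-178.97   -2.53   -2.45] F [ 0.29 -0.54 -4.63] M [-0.122  0.369 -0.017] w 0.0545
21.05 [0.4755 0.3845 0.0756] [-178.97   -2.54   -2.44] F [ 0.33  0.74 -4.13] M [-0.105  0.31   0.008] w 0.0546
21.1 [0.4758 0.3847 0.076 ] [-178.95   -2.58   -2.44] F [ 0.12 -0.56 -3.23] M [-0.041  0.364 -0.041] w 0.055
```

>>> move_arm --rows '[{"dx": 0,"dy": 0,"dz": 3,"roll": 0},{"dx": 0,"dy": 0,"dz": 6,"roll": 0},{"dx": 0,"dy": 0,"dz": 7.5,"roll": 0},{"dx": 0,"dy": 0,"dz": 8,"roll": 0},{"dx": 0,"dy": 0,"dz": 8,"roll": 0}]'

```text
clock: 21.65
tool_pos: [0.4801, 0.3867, -0.002]
ee_rot: [-178.9, -2.7, -2.4]
wrist_force: [-1.4, -1.6, -0.6]
width: 0.055
```

>>> move_arm --rows '[{"dx": 0,"dy": 0,"dz": 0,"roll": 0},{"dx": 0,"dy": 0,"dz": 0,"roll": 0},{"dx": 0,"dy": 0,"dz": -2.5,"roll": 0},{"dx": 0,"dy": 0,"dz": -6.5,"roll": 0},{"dx": 1,"dy": 2,"dz": -8,"roll": 0},{"dx": 2,"dy": 6,"dz": -8,"roll": 0},{"dx": 3,"dy": 9.5,"dz": -8,"roll": 0},{"dx": 3.5,"dy": 10.2,"dz": -8,"roll": 0}]' --jaw 7.2 --newtons 20

```text
clock: 22.45
tool_pos: [0.5082, 0.2796, 0.0785]
ee_rot: [-178.8, -2.8, -2.6]
wrist_force: [-0.5, 0.4, 0.6]
width: 0.0722
```

```bash
python3 st.py wrist:w24
```

```text
22.45 [0.5082 0.2796 0.0785] [-178.75   -2.78   -2.56] F [-0.52  0.41  0.57] M [ 0.035  0.117 -0.005] w 0.0722
```

View pics/w24.png

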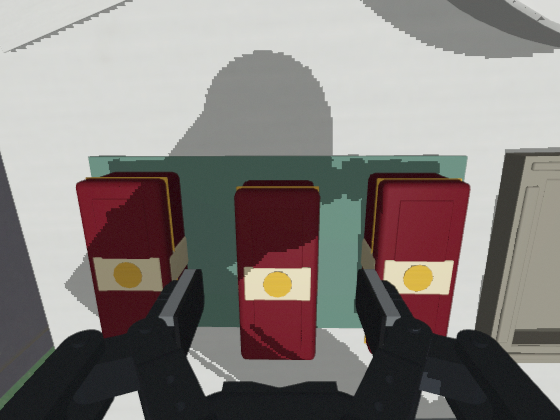

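```bash
python3 - <<'E'
from h import *
d=pickle.load(open("w24.pkl","rb"));p=back(d,[(277.5,284.5),(417.5,278),(127.5,275)],.051);print(p.round(4))
rel(p[0][0]+.048,p[0][1]-.002,.006)
w=back(d,[(236,190),(319,190),(315,357),(241,357)],.051);e=w[0]+w[1]-w[2]-w[3];print(np.degrees(np.arctan2(e[1],e[0])))
E
```

```text
[[0.4728 0.283  0.051 ]
 [0.4747 0.1886 0.051 ]
 [0.4832 0.3855 0.051 ]]
cur [0.5088 0.2801 0.0784] [-178.75   -2.81   -2.56] 22.5
dx 0.84 dy 0.01 dz 7.29 roll 0.0
-2.4168060657318238
```

>>> move_arm --rows '[{"dx": 0.5,"dy": 0,"dz": 3.5,"roll": 0},{"dx": 0.9,"dy": 0,"dz": 6,"roll": 0},{"dx": 0.9,"dy": 0,"dz": 7.3,"roll": 0},{"dx": 0.9,"dy": 0,"dz": 7.3,"roll": 0}]'

```text
clock: 22.9
tool_pos: [0.5189, 0.2831, 0.0033]
ee_rot: [-178.9, -2.6, -2.4]
wrist_force: [0.0, -0.7, 0.4]
width: 0.0719
```

>>> move_arm --rows '[{"dx": 0,"dy": 0,"dz": 0,"roll": 0},{"dx": 0,"dy": 0,"dz": 0,"roll": 0},{"dx": 0,"dy": 0,"dz": -2,"roll": 0},{"dx": 0,"dy": 0,"dz": -5,"roll": 0},{"dx": 0,"dy": 0,"dz": -8,"roll": 0},{"dx": 0,"dy": 0,"dz": -10,"roll": 0},{"dx": 0,"dy": 0,"dz": -10,"roll": 0},{"dx": 0,"dy": 0,"dz": -10,"roll": 0}]' --jaw 5

```text
clock: 23.7
tool_pos: [0.5144, 0.2815, 0.1045]
ee_rot: [-178.7, -2.7, -2.4]
wrist_force: [-0.5, 0.1, -4.0]
width: 0.0552
```

```bash
python3 st.py wrist:w25
```

```text
23.7 [0.5144 0.2815 0.1045] [-178.74   -2.68   -2.44] F [-0.53  0.12 -3.95] M [-0.135  0.084  0.042] w 0.0552
```

View pics/w25.png

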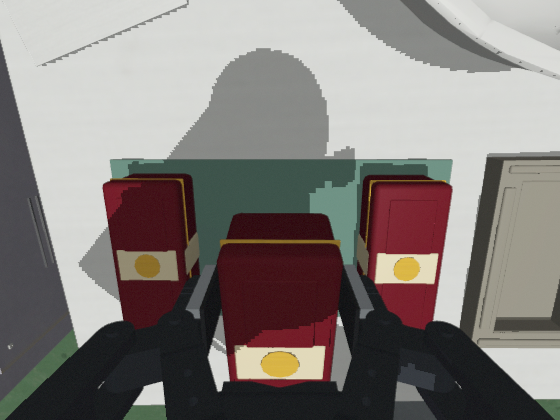

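>>> move_arm --rows '[{"dx": 0,"dy": 0,"dz": 2,"roll": 0},{"dx": 0,"dy": 0,"dz": -3,"roll": 0},{"dx": 0,"dy": 0,"dz": 2,"roll": 0},{"dx": 0,"dy": 0,"dz": -3,"roll": 0},{"dx": 0,"dy": 0,"dz": 0,"roll": 0},{"dx": 0,"dy": 0,"dz": 0,"roll": 0}]'

```text
clock: 24.35
tool_pos: [0.5121, 0.2795, 0.0999]
ee_rot: [-179.1, -2.3, -2.5]
wrist_force: [-2.2, -0.2, -4.7]
width: 0.0551
```

```bash
python3 st.py wrist:w26
```

```text
24.35 [0.5121 0.2795 0.0999] [-179.08   -2.3    -2.46] F [-2.16 -0.24 -4.66] M [-0.163  0.836  0.009] w 0.0551
```

View pics/w26.png

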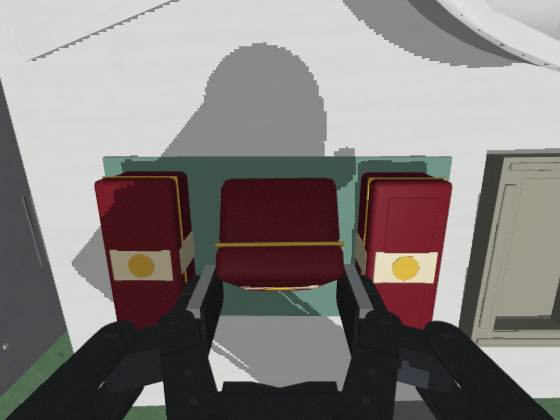

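>>> move_arm --rows '[{"dx": -2.5,"dy": 0,"dz": 0,"roll": 0},{"dx": -5,"dy": 0,"dz": 1,"roll": 0},{"dx": -5.4,"dy": 0,"dz": 2.8,"roll": 0},{"dx": -4.6,"dy": 0,"dz": 3.8,"roll": 0},{"dx": -3.2,"dy": 0,"dz": 5.0,"roll": 0},{"dx": -1.8,"dy": 0,"dz": 6.4,"roll": 0},{"dx": -0.8,"dy": 0,"dz": 7.6,"roll": 0},{"dx": -0.4,"dy": 0,"dz": 8.5,"roll": 0}]'

```text
clock: 25.2
tool_pos: [0.5215, 0.2856, 0.024]
ee_rot: [-178.5, -3.3, -2.4]
wrist_force: [4.9, 0.1, 4.1]
width: 0.0554
```

>>> move_arm --rows '[{"dx": 0.2,"dy": 0,"dz": 0.8,"roll": 0},{"dx": 0.3,"dy": 0,"dz": 1.5,"roll": 0},{"dx": 0.3,"dy": 0,"dz": 1.8,"roll": 0}]'

```text
clock: 25.5
tool_pos: [0.5223, 0.2849, 0.0079]
ee_rot: [-178.6, -3.1, -2.3]
wrist_force: [-13.8, -5.2, 46.3]
width: 0.0551
```

```bash
python3 st.py wrist:w27
```

```text
25.5 [0.5223 0.2849 0.0079] [-178.64   -3.14   -2.3 ] F [-13.78  -5.19  46.34] M [-1.933  4.278 -0.195] w 0.0551
```

View pics/w27.png

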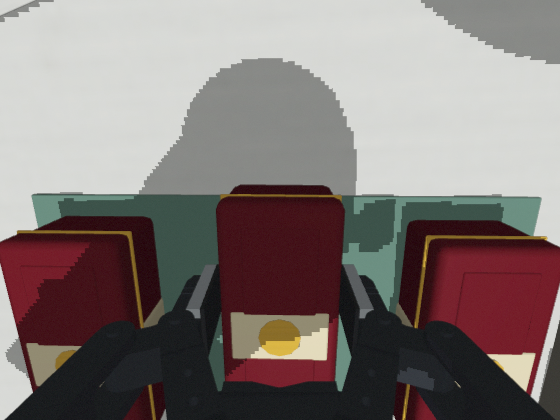

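>>> move_arm --rows '[{"dx": 0,"dy": 0,"dz": -0.5,"roll": 0},{"dx": 0,"dy": 0,"dz": -0.5,"roll": 0},{"dx": -3,"dy": 0,"dz": -0.4,"roll": 0},{"dx": -5.5,"dy": 0,"dz": -0.4,"roll": 0},{"dx": -6.5,"dy": 0,"dz": -0.4,"roll": 0}]' --jaw 7

```text
clock: 26.05
tool_pos: [0.4515, 0.2854, 0.0021]
ee_rot: [-178.9, -2.6, -2.4]
wrist_force: [0.3, 0.9, -0.2]
width: 0.0701
```

```bash
python3 st.py wrist:w28
```

```text
26.05 [0.4515 0.2854 0.0021] [-178.88   -2.59   -2.39] F [ 0.33  0.91 -0.21] M [-0.049  0.109  0.003] w 0.0701
```

View pics/w28.png

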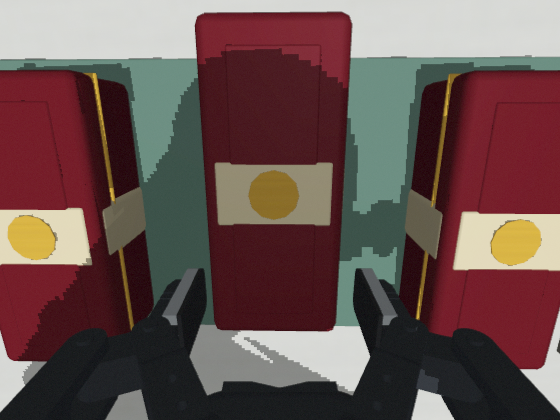

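>>> move_arm --rows '[{"dx": -0.3,"dy": -0.2,"dz": -0.3,"roll": 0},{"dx": -0.3,"dy": -0.2,"dz": -0.3,"roll": 0},{"dx": -0.3,"dy": -0.2,"dz": -0.3,"roll": 0},{"dx": -0.3,"dy": -0.2,"dz": -3,"roll": 0},{"dx": -0.3,"dy": -0.2,"dz": -7,"roll": 0},{"dx": -0.3,"dy": -0.2,"dz": -10,"roll": 0},{"dx": -0.3,"dy": -0.2,"dz": -10,"roll": 0},{"dx": -0.3,"dy": -0.2,"dz": -10,"roll": 0}]' --jaw 5

```text
clock: 26.9
tool_pos: [0.446, 0.2861, 0.102]
ee_rot: [-178.8, -2.7, -2.5]
wrist_force: [-0.4, 0.6, -5.2]
width: 0.0553
```

```bash
for i in 1 2 3 4; do python3 st.py wrist:w29; done
```

```text
26.9 [0.446  0.2861 0.102 ] [-178.77   -2.65   -2.49] F [-0.4   0.61 -5.21] M [-0.161  0.515 -0.014] w 0.0553
26.95 [0.4454 0.2855 0.1009] [-178.88   -2.56   -2.48] F [ 0.31 -0.58 -4.51] M [-0.134  0.371 -0.015] w 0.0554
27.0 [0.4453 0.2852 0.1006] [-178.93   -2.54   -2.48] F [-0.12 -0.22 -4.06] M [-0.1    0.372  0.017] w 0.0554
27.05 [0.4453 0.2852 0.1006] [-178.95   -2.54   -2.46] F [ 0.34 -0.55 -3.28] M [-0.059  0.401  0.041] w 0.0553
```

View pics/w29.png

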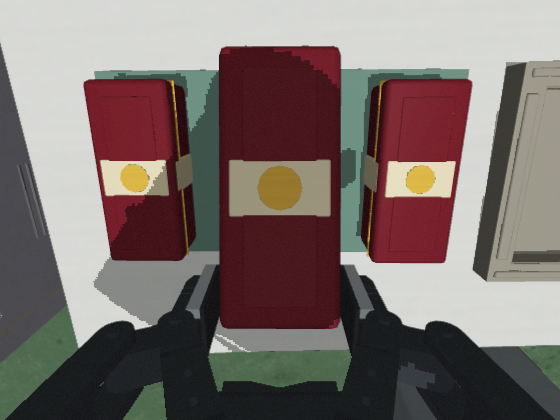

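>>> move_arm --rows '[{"dx": 0,"dy": 0,"dz": 1.5,"roll": 0},{"dx": 0,"dy": 0,"dz": -2.5,"roll": 0},{"dx": 0,"dy": 0,"dz": 0,"roll": 0},{"dx": 0,"dy": 0,"dz": 0,"roll": 0}]'

```text
clock: 27.5
tool_pos: [0.4443, 0.285, 0.0996]
ee_rot: [-179.0, -2.4, -2.5]
wrist_force: [-0.9, -0.9, -5.5]
width: 0.0556
```

```bash
python3 st.py wrist:w30
```

```text
27.5 [0.4443 0.285  0.0996] [-178.99   -2.44   -2.47] F [-0.9  -0.92 -5.53] M [-0.379  0.557 -0.026] w 0.0556
```

View pics/w30.png

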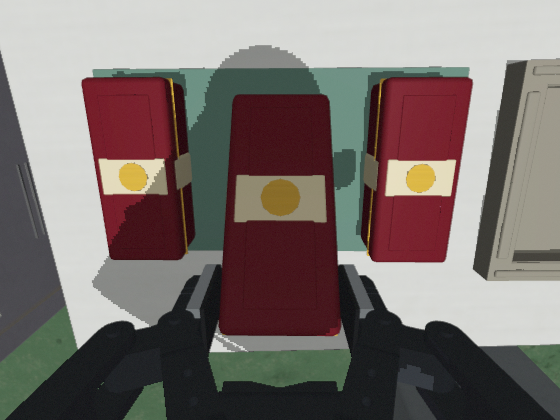

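```bash
python3 - <<'E'
from h import *
for n,b,f in(("w30",[(236,176),(325,176),(327,222),(234,222)],[(234,96),(328,96)]),("w29",[(230,161),(329,161),(331,217),(228,217)],[(219,47),(340,47)])):
    d=pickle.load(open(n+".pkl","rb"));tinpose(d,b,f)
E
```

```text
tin [0.4511 0.2842 0.0677] euler [ 0.6 34.9 -2. ] res 2.4
tin [0.4804 0.2841 0.0749] euler [ 1.1  8.5 -2.2] res 2.4
```

>>> move_arm --rows '[{"dx": 2,"dy": 0,"dz": 1.5,"roll": 0},{"dx": 3,"dy": 0,"dz": 3.5,"roll": 0},{"dx": 2.6,"dy": 0,"dz": 4.8,"roll": 0},{"dx": 1.6,"dy": 0,"dz": 6,"roll": 0},{"dx": 0.5,"dy": 0,"dz": 7.3,"roll": 0},{"dx": -0.2,"dy": 0,"dz": 8.5,"roll": 0},{"dx": -0.6,"dy": 0,"dz": 9.4,"roll": 0},{"dx": -0.7,"dy": 0,"dz": 9.8,"roll": 0}]'

```text
clock: 28.35
tool_pos: [0.4444, 0.2886, 0.0073]
ee_rot: [-178.8, -2.8, -2.3]
wrist_force: [-11.3, -5.8, 35.3]
width: 0.0553
```

>>> move_arm --rows '[{"dx": 0,"dy": 0,"dz": 0,"roll": 0},{"dx": 0,"dy": 0,"dz": 0,"roll": 0},{"dx": 2.5,"dy": 0,"dz": 0.2,"roll": 0},{"dx": 4,"dy": 0,"dz": 0.4,"roll": 0}]' --jaw 7

```text
clock: 28.75
tool_pos: [0.4858, 0.2872, 0.0028]
ee_rot: [-178.8, -2.8, -2.4]
wrist_force: [0.1, 0.3, 0.2]
width: 0.07
```

```bash
python3 st.py wrist:w31
```

```text
28.75 [0.4858 0.2872 0.0028] [-178.76   -2.81   -2.38] F [0.11 0.27 0.17] M [-0.038  0.134 -0.053] w 0.07
```

View pics/w31.png

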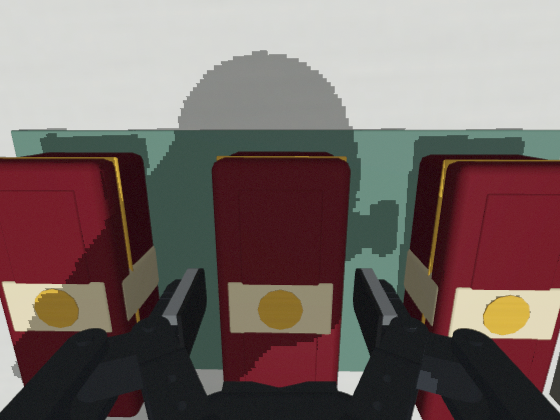

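```bash
python3 - <<'E'
from h import *
d=pickle.load(open("w31.pkl","rb"));p=back(d,[(280.5,309.5)],.051)[0];print(p.round(4))
rel(p[0],p[1],-.003)
# pocket targets for tray centre/yaw
E
```

```text
[0.4801 0.2859 0.051 ]
cur [0.4875 0.2872 0.0025] [-178.77   -2.85   -2.43] 28.8
dx -0.76 dy 0.17 dz 0.51 roll 0.0
```

>>> move_arm --rows '[{"dx": -0.5,"dy": 0.1,"dz": 0.3,"roll": 0},{"dx": -0.7,"dy": 0.1,"dz": 0.4,"roll": 0},{"dx": -0.7,"dy": 0.1,"dz": 0.4,"roll": 0}]'

```text
clock: 29.1
tool_pos: [0.4761, 0.2859, -0.0022]
ee_rot: [-178.8, -2.7, -2.4]
wrist_force: [-0.1, -0.9, 0.1]
width: 0.0703
```

>>> move_arm --rows '[{"dx": 0,"dy": 0,"dz": 0,"roll": 0},{"dx": 0,"dy": 0,"dz": 0,"roll": 0},{"dx": 0,"dy": 0,"dz": 0,"roll": 0},{"dx": 0,"dy": 0,"dz": -2.5,"roll": 0},{"dx": 0,"dy": 0,"dz": -6,"roll": 0},{"dx": 0,"dy": 0,"dz": -8,"roll": 0},{"dx": 0,"dy": 0,"dz": -8,"roll": 0},{"dx": 0,"dy": 0,"dz": -8,"roll": 0}]' --jaw 5 --newtons 60

```text
clock: 29.9
tool_pos: [0.4723, 0.2842, 0.0766]
ee_rot: [-178.8, -2.6, -2.5]
wrist_force: [-0.7, -0.1, -4.7]
width: 0.0546
```

```bash
for i in 1 2 3 4 5; do python3 st.py wrist:w32; done
```

```text
29.9 [0.4723 0.2842 0.0766] [-178.83   -2.6    -2.46] F [-0.67 -0.11 -4.66] M [-0.166  0.234 -0.014] w 0.0546
29.95 [0.472  0.2837 0.0758] [-178.91   -2.54   -2.46] F [-0.54 -0.37 -4.07] M [-0.054  0.274 -0.062] w 0.0551
30.0 [0.472  0.2836 0.0756] [-178.94   -2.53   -2.45] F [ 0.39  0.15 -4.38] M [-0.111  0.265  0.03 ] w 0.0547
30.05 [0.4722 0.2837 0.0758] [-178.94   -2.54   -2.44] F [-0.36 -0.64 -3.98] M [-0.099  0.26   0.022] w 0.0546
30.1 [0.4724 0.2838 0.0761] [-178.92   -2.57   -2.44] F [ 0.86 -0.9  -4.22] M [-0.065  0.203 -0.001] w 0.0546
```

View pics/w32.png

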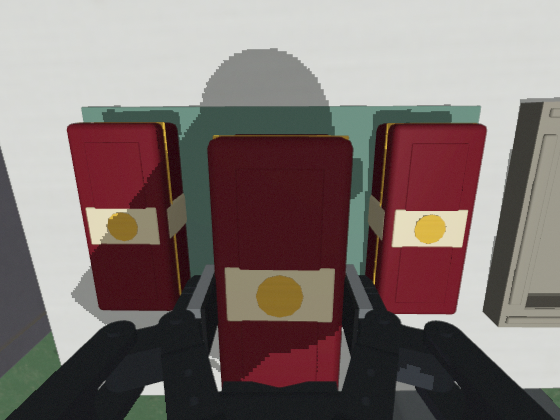

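```bash
python3 - <<'E'
from h import *
rel(.455,-.038,.085,-1.8)
d=pickle.load(open("w32.pkl","rb"))
tinpose(d,[(226,268),(334,268),(332,321),(227,321)],[(211,139),(350,139)])
E
```

```text
cur [0.4727 0.284  0.0764] [-178.9    -2.6    -2.43] 30.15
dx -0.36 dy 32.23 dz -1.49 roll -0.6
tin [0.4741 0.284  0.0766] euler [ 1.7  0.9 -2.6] res 4.2
```

>>> move_arm --rows '[{"dx": 0,"dy": 2.5,"dz": -0.7,"roll": 0},{"dx": 0,"dy": 7,"dz": -1.5,"roll": 0},{"dx": 0,"dy": 12,"dz": -1.5,"roll": -0.6},{"dx": 0,"dy": 17,"dz": -1.5,"roll": -0.6},{"dx": -0.1,"dy": 22,"dz": -1.5,"roll": -0.6},{"dx": -0.2,"dy": 27,"dz": -1.5,"roll": -0.6},{"dx": -0.3,"dy": 31,"dz": -1.5,"roll": -0.6},{"dx": -0.4,"dy": 32.2,"dz": -1.5,"roll": -0.6}]'

```text
clock: 30.95
tool_pos: [0.4541, -0.0403, 0.0853]
ee_rot: [-178.9, -2.6, -2.0]
wrist_force: [-0.5, 0.9, -4.3]
width: 0.0548
```

```bash
python3 st.py;python3 st.py wrist:w33 top:t33; python3 -c "
from h import *
rel(.455,-.038,.085,-1.8)"
```

```text
30.95 [ 0.4541 -0.0403  0.0853] [-178.86   -2.64   -2.02] F [-0.52  0.94 -4.34] M [ 0.058  0.253 -0.004] w 0.0548
30.95 [ 0.4541 -0.0403  0.0853] [-178.86   -2.64   -2.02] F [-0.52  0.94 -4.34] M [ 0.058  0.253 -0.004] w 0.0548
cur [ 0.4547 -0.0387  0.0854] [-178.83   -2.67   -2.  ] 31.05
dx 0.03 dy -0.07 dz 0.04 roll -0.2
```

View pics/w33.png

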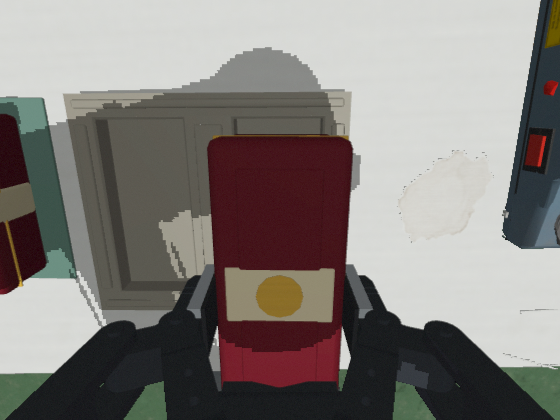

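```bash
python3 - <<'E'
from h import *
d=pickle.load(open("w33.pkl","rb"))
print(back(d,[(66,95),(351,93),(102,308)],.022).round(4)[:,:2].tolist())
for y in (-1.8,):
    c=np.array([.4611,.0112]);R=Ro.from_euler("z",y,degrees=True).as_matrix()[:2,:2]
    for n,o in(("far",(.086,.1)),("farR",(.086,-.1)),("nearL",(-.086,.1)),("pk0",(0,.0495)),("pk1",(0,-.0495)),("pk0 fl",(.0685,.081)),("pk1fr",(.0685,-.081))):
        w=c+R@np.array(o);print(n,w.round(4),proj(d,[*w,.022]).round(0).tolist(),proj(d,[*w,.004]).round(0).tolist())
E
python3 - <<'E'
import cv2
a=cv2.imread("pics/w33.png")[80:320,50:370];cv2.imwrite("pics/w33c.png",cv2.resize(a,None,fx=2.5,fy=2.5))
E
```

```text
[[0.5481, 0.1053], [0.5425, -0.0907], [0.38, 0.1117]]
far [0.5502 0.1084] [[61.0, 92.0]] [[77.0, 93.0]]
farR [ 0.5439 -0.0915] [[352.0, 91.0]] [[347.0, 92.0]]
nearL [0.3783 0.1139] [[100.0, 310.0]] [[111.0, 298.0]]
pk0 [0.4627 0.0607] [[148.0, 212.0]] [[157.0, 205.0]]
pk1 [ 0.4595 -0.0383] [[278.0, 212.0]] [[279.0, 206.0]]
pk0 fl [0.5321 0.09  ] [[92.0, 118.0]] [[106.0, 118.0]]
pk1fr [ 0.527  -0.0719] [[323.0, 118.0]] [[320.0, 117.0]]
```

View pics/w33c.png

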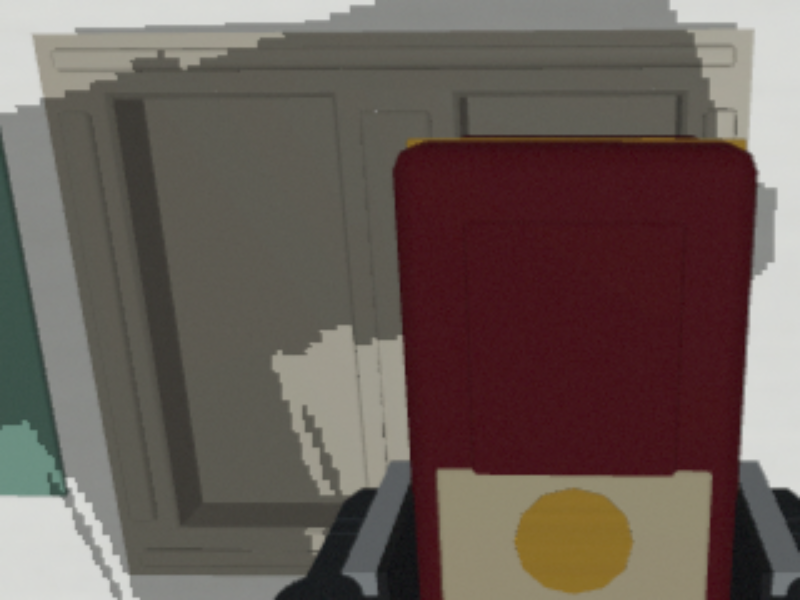

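```bash
python3 - <<'E'
from h import *
rel(.456,-.039,.035,-2.0);rel(.456,-.039,.0)
E
```

```text
cur [ 0.4547 -0.0387  0.0854] [-178.83   -2.67   -2.  ] 31.05
dx -0.10 dy 0.13 dz 5.04 roll -0.0
cur [ 0.4547 -0.0387  0.0854] [-178.83   -2.67   -2.  ] 31.05
dx -0.26 dy 0.20 dz 8.53 roll 0.0
```

>>> move_arm --rows '[{"dx": 0,"dy": 0.1,"dz": 2,"roll": 0},{"dx": -0.1,"dy": 0.1,"dz": 4,"roll": 0},{"dx": -0.1,"dy": 0.15,"dz": 5.5,"roll": 0},{"dx": -0.2,"dy": 0.2,"dz": 6.2,"roll": 0},{"dx": -0.2,"dy": 0.2,"dz": 6.8,"roll": 0},{"dx": -0.2,"dy": 0.2,"dz": 7.3,"roll": 0}]'

```text
clock: 31.65
tool_pos: [0.4574, -0.0371, 0.0129]
ee_rot: [-178.8, -2.8, -1.8]
wrist_force: [0.1, -0.7, -3.9]
width: 0.0549
```

```bash
python3 st.py wrist:w34;python3 -c "
from h import *
rel(.456,-.039,.0)"
```

```text
31.65 [ 0.4574 -0.0371  0.0129] [-178.81   -2.78   -1.78] F [ 0.12 -0.73 -3.9 ] M [-0.079  0.261 -0.042] w 0.0549
cur [ 0.4569 -0.0372  0.0123] [-178.81   -2.72   -1.8 ] 31.7
dx -0.14 dy 0.21 dz 1.22 roll 0.0
```

View pics/w34.png

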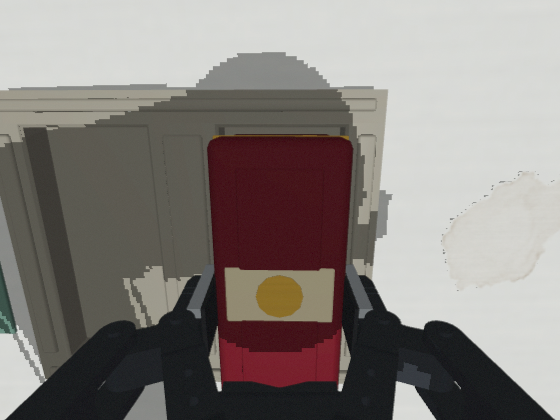

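>>> move_arm --rows '[{"dx": 0,"dy": 0.15,"dz": 0.4,"roll": 0},{"dx": -0.1,"dy": 0.15,"dz": 0.9,"roll": 0},{"dx": -0.1,"dy": 0.15,"dz": 1.3,"roll": 0},{"dx": -0.1,"dy": 0.15,"dz": 1.3,"roll": 0}]'

```text
clock: 32.1
tool_pos: [0.4565, -0.0389, -0.0001]
ee_rot: [-178.8, -2.7, -1.8]
wrist_force: [-0.0, -0.0, -3.9]
width: 0.0551
```

```bash
python3 st.py wrist:w35
```

```text
32.1 [ 4.565e-01 -3.890e-02 -1.000e-04] [-178.82   -2.75   -1.82] F [-0.   -0.02 -3.93] M [-0.101  0.205 -0.013] w 0.0551
```

Almost on the floor of the pocket (still carrying the weight). A couple of mm more, release, retreat.

>>> move_arm --rows '[{"dx": 0,"dy": 0,"dz": 0.2,"roll": 0},{"dx": 0,"dy": 0,"dz": 0.2,"roll": 0}]'

```text
clock: 32.35
tool_pos: [0.4566, -0.0389, -0.0002]
ee_rot: [-178.8, -2.8, -1.8]
wrist_force: [-10.2, 2.3, 18.4]
width: 0.0551
```

>>> move_arm --rows '[{"dx": 0,"dy": 0,"dz": 0,"roll": 0},{"dx": 0,"dy": 0,"dz": 0,"roll": 0},{"dx": 0,"dy": 0,"dz": -2,"roll": 0},{"dx": 0,"dy": 0,"dz": -6,"roll": 0},{"dx": 0.5,"dy": -2,"dz": -8,"roll": 0},{"dx": 2,"dy": -7,"dz": -8.5,"roll": 0.3},{"dx": 4,"dy": -12,"dz": -8.5,"roll": 0.6},{"dx": 5,"dy": -17,"dz": -8.5,"roll": 0.6}]' --jaw 7 --newtons 20

```text
clock: 33.15
tool_pos: [0.5074, 0.1228, 0.0892]
ee_rot: [-178.7, -2.9, -2.5]
wrist_force: [0.9, -0.7, -0.6]
width: 0.0701
```

```bash
python3 st.py wrist:w36;python3 -c "
from h import *
rel(.52,.187,.08)"
```

```text
33.15 [0.5074 0.1228 0.0892] [-178.74   -2.86   -2.48] F [ 0.87 -0.71 -0.6 ] M [-0.073  0.038 -0.02 ] w 0.0701
cur [0.5094 0.1287 0.0891] [-178.64   -2.97   -2.27] 33.2
dx 0.78 dy -5.85 dz 1.09 roll 0.0
```

View pics/w36.png

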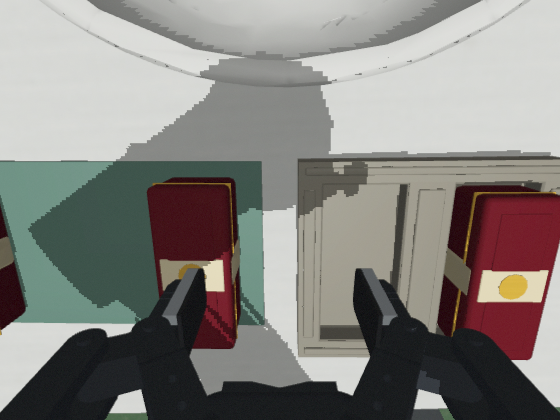

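>>> move_arm --rows '[{"dx": 0.5,"dy": -3.5,"dz": 0,"roll": 0},{"dx": 0.9,"dy": -5.5,"dz": 2,"roll": 0},{"dx": 0.8,"dy": -5.6,"dz": 5,"roll": 0},{"dx": 0.6,"dy": -5.5,"dz": 7.5,"roll": 0},{"dx": 0.5,"dy": -5.5,"dz": 8.3,"roll": 0},{"dx": 0.5,"dy": -5.5,"dz": 8.3,"roll": 0}]'

```text
clock: 33.8
tool_pos: [0.52, 0.1808, 0.0128]
ee_rot: [-178.4, -3.2, -2.3]
wrist_force: [-17.0, 2.4, 37.8]
width: 0.0698
```

```bash
python3 st.py wrist:w37;python3 -c "
from h import *
rel(.521,.1866,.006)"
```

```text
33.8 [0.52   0.1808 0.0128] [-178.43   -3.19   -2.25] F [-16.99   2.42  37.76] M [2.172 5.745 0.851] w 0.0698
cur [0.5197 0.1804 0.0128] [-178.45   -3.16   -2.27] 33.85
dx 0.06 dy -0.61 dz 0.70 roll 0.0
```

View pics/w37.png

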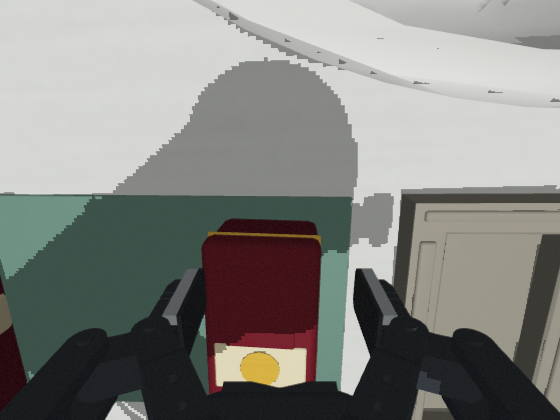

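>>> move_arm --rows '[{"dx": 0,"dy": 0,"dz": -2.5,"roll": 0},{"dx": 0,"dy": -0.4,"dz": -3,"roll": 0},{"dx": 0,"dy": -0.7,"dz": -3,"roll": 0}]'

```text
clock: 34.15
tool_pos: [0.5169, 0.1843, 0.038]
ee_rot: [-178.7, -2.9, -2.4]
wrist_force: [-0.4, -0.4, -0.8]
width: 0.0699
```

```bash
python3 st.py wrist:w38
```

```text
34.15 [0.5169 0.1843 0.038 ] [-178.7    -2.85   -2.43] F [-0.4  -0.41 -0.78] M [-0.069  0.162 -0.029] w 0.0699
```

View pics/w38.png

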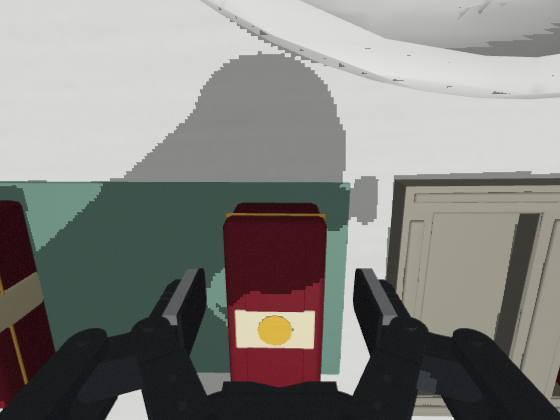

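```bash
python3 - <<'E'
from h import *
d=pickle.load(open("w38.pkl","rb"));p=back(d,[(275.5,329.5)],.051)[0];print(p.round(4))
rel(p[0]+.048,p[1]-.002,.005)
E
```

```text
[0.4753 0.1879 0.051 ]
cur [0.5162 0.1843 0.0369] [-178.75   -2.75   -2.43] 34.2
dx 0.55 dy -0.12 dz 3.22 roll 0.0
```

>>> move_arm --rows '[{"dx": 0.3,"dy": -0.1,"dz": 1.5,"roll": 0},{"dx": 0.5,"dy": -0.1,"dz": 2.9,"roll": 0},{"dx": 0.5,"dy": -0.1,"dz": 3.0,"roll": 0}]'

```text
clock: 34.5
tool_pos: [0.5206, 0.1839, 0.0042]
ee_rot: [-179.0, -2.4, -2.5]
wrist_force: [-1.2, 0.3, 0.1]
width: 0.0702
```

>>> move_arm --rows '[{"dx": 0,"dy": 0,"dz": 0,"roll": 0},{"dx": 0,"dy": 0,"dz": 0,"roll": 0},{"dx": 0,"dy": 0,"dz": -3,"roll": 0},{"dx": 0,"dy": 0,"dz": -7,"roll": 0},{"dx": 0,"dy": 0,"dz": -10,"roll": 0},{"dx": 0,"dy": 0,"dz": -8,"roll": 0},{"dx": 0,"dy": 0,"dz": -12.5,"roll": 0},{"dx": 0,"dy": 0,"dz": -10,"roll": 0}]' --jaw 5

```text
clock: 35.3
tool_pos: [0.5218, 0.1844, 0.1148]
ee_rot: [-178.5, -3.4, -2.4]
wrist_force: [3.3, 1.5, -2.8]
width: 0.0557
```

```bash
python3 st.py wrist:w39
```

```text
35.3 [0.5218 0.1844 0.1148] [-178.5    -3.43   -2.35] F [ 3.3   1.45 -2.8 ] M [ 0.297 -0.893 -0.028] w 0.0557
```

View pics/w39.png

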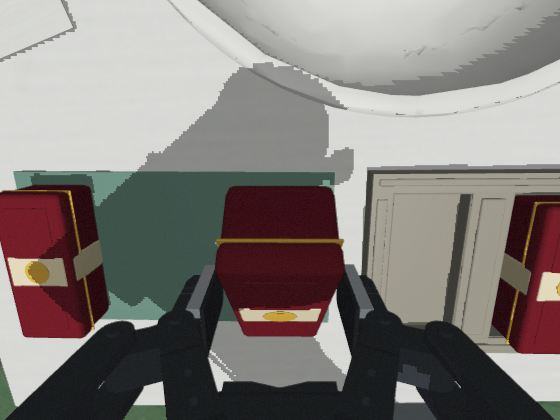

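```bash
python3 - <<'E'
from h import *
d=pickle.load(open("w39.pkl","rb"))
o=np.array([(.064,.028,.046),(.064,-.028,.046),(-.064,-.027,.048),(-.064,.027,.048),(0,0,.048)]);i=np.array([(217,248),(343,248),(317,335),(244,335),(280,316)],float)
ok,r,t=cv2.solvePnP(o,i,d["intrinsics"],None,flags=cv2.SOLVEPNP_ITERATIVE);E=d["extrinsics"]
R=E[:3,:3].T@cv2.Rodrigues(r)[0];tw=E[:3,:3].T@(t[:,0]-E[:3,3]);print(tw.round(3),Ro.from_matrix(R).as_euler("xyz",degrees=True).round(1),R@[-.065,0,0]+tw)
E
```

```text
[0.518 0.185 0.08 ] [  1.6 -37.8  -3.1] [0.46691059 0.18761306 0.04025584]
```

>>> move_arm --rows '[{"dx": -2.5,"dy": 0,"dz": 1,"roll": 0},{"dx": -5,"dy": 0,"dz": 2,"roll": 0},{"dx": -5.2,"dy": 0,"dz": 3.6,"roll": 0},{"dx": -4.5,"dy": 0,"dz": 4.8,"roll": 0},{"dx": -3.5,"dy": 0,"dz": 6,"roll": 0},{"dx": -2.4,"dy": 0,"dz": 7.3,"roll": 0},{"dx": -1.7,"dy": 0,"dz": 8.5,"roll": 0},{"dx": -1.3,"dy": 0,"dz": 9.3,"roll": 0}]'

```text
clock: 36.15
tool_pos: [0.5114, 0.1858, 0.0146]
ee_rot: [-178.7, -2.9, -2.4]
wrist_force: [2.5, -0.2, 1.5]
width: 0.0553
```

```bash
python3 st.py wrist:w40
```

```text
36.15 [0.5114 0.1858 0.0146] [-178.73   -2.92   -2.41] F [ 2.5  -0.17  1.55] M [-0.173 -0.744  0.005] w 0.0553
```

View pics/w40.png

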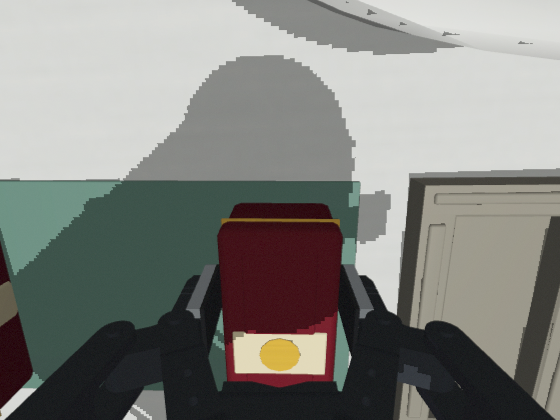

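>>> move_arm --rows '[{"dx": 0.1,"dy": 0,"dz": 0.4,"roll": 0},{"dx": 0.1,"dy": 0,"dz": 0.7,"roll": 0}]'

```text
clock: 36.4
tool_pos: [0.5115, 0.1857, 0.0094]
ee_rot: [-178.8, -2.9, -2.4]
wrist_force: [-12.2, -3.4, 33.0]
width: 0.0552
```

>>> move_arm --rows '[{"dx": 0,"dy": 0,"dz": 0,"roll": 0},{"dx": 0,"dy": 0,"dz": 0,"roll": 0},{"dx": -3,"dy": 0,"dz": 0,"roll": 0},{"dx": -6.5,"dy": 0,"dz": 0,"roll": 0},{"dx": -8.5,"dy": 0,"dz": 0,"roll": 0}]' --jaw 7

```text
clock: 36.9
tool_pos: [0.4225, 0.188, 0.0019]
ee_rot: [-178.9, -2.6, -2.4]
wrist_force: [0.1, -0.1, -0.3]
width: 0.0702
```

```bash
python3 st.py wrist:w41
```

```text
36.9 [0.4225 0.188  0.0019] [-178.87   -2.57   -2.45] F [ 0.05 -0.07 -0.34] M [-0.03   0.104  0.051] w 0.0702
```

View pics/w41.png

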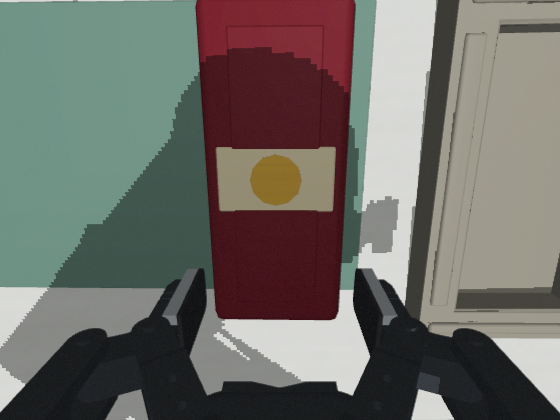

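>>> move_arm --rows '[{"dx": 0.3,"dy": -0.1,"dz": -0.3,"roll": 0},{"dx": 0.3,"dy": -0.1,"dz": -0.3,"roll": 0},{"dx": 0.3,"dy": -0.1,"dz": -0.3,"roll": 0},{"dx": 0.3,"dy": -0.1,"dz": -3,"roll": 0},{"dx": 0.3,"dy": -0.1,"dz": -7,"roll": 0},{"dx": 0.3,"dy": -0.1,"dz": -10,"roll": 0},{"dx": 0.3,"dy": -0.1,"dz": -10,"roll": 0},{"dx": 0.3,"dy": -0.1,"dz": -10,"roll": 0}]' --jaw 5

```text
clock: 37.75
tool_pos: [0.4235, 0.1879, 0.1021]
ee_rot: [-178.8, -2.6, -2.5]
wrist_force: [-0.2, -0.9, -4.3]
width: 0.0553
```

```bash
python3 st.py wrist:w42a;python3 st.py wrist:w42; python3 st.py
```

```text
37.75 [0.4235 0.1879 0.1021] [-178.77   -2.65   -2.5 ] F [-0.18 -0.87 -4.33] M [-0.156  0.536  0.029] w 0.0553
37.8 [0.4229 0.1874 0.1011] [-178.86   -2.55   -2.49] F [-0.69 -0.6  -4.1 ] M [-0.131  0.493  0.   ] w 0.055
37.85 [0.4227 0.1872 0.1008] [-178.91   -2.52   -2.48] F [-0.24 -0.62 -4.55] M [-0.117  0.436 -0.014] w 0.0552
```

View pics/w42.png

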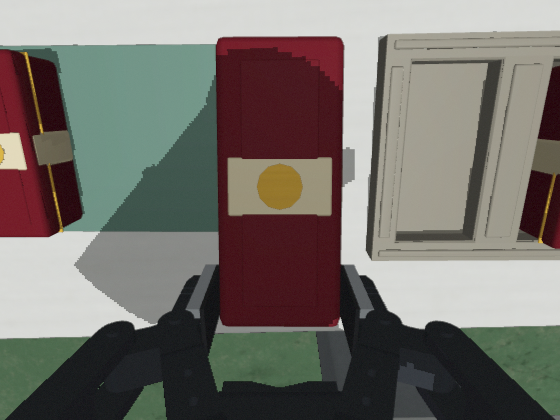

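>>> move_arm --rows '[{"dx": 0,"dy": 0,"dz": 1.5,"roll": 0},{"dx": 0,"dy": 0,"dz": -2.5,"roll": 0},{"dx": 0,"dy": 0,"dz": 0,"roll": 0},{"dx": 0,"dy": 0,"dz": 0,"roll": 0}]'

```text
clock: 38.25
tool_pos: [0.4214, 0.1866, 0.0991]
ee_rot: [-179.0, -2.4, -2.5]
wrist_force: [-1.4, -0.3, -5.7]
width: 0.0553
```

```bash
python3 st.py wrist:w43
```

```text
38.25 [0.4214 0.1866 0.0991] [-179.01   -2.35   -2.49] F [-1.42 -0.3  -5.74] M [-0.274  0.528 -0.055] w 0.0553
```

View pics/w43.png

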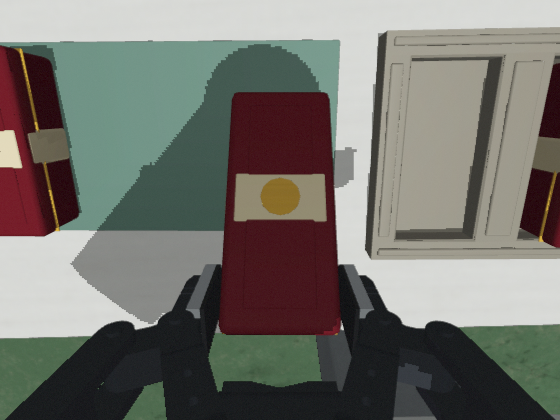

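>>> move_arm --rows '[{"dx": 2.5,"dy": 0,"dz": 1,"roll": 0},{"dx": 5,"dy": 0,"dz": 2.5,"roll": 0},{"dx": 5,"dy": 0,"dz": 3.8,"roll": 0},{"dx": 4.4,"dy": 0,"dz": 4.8,"roll": 0},{"dx": 3.4,"dy": 0,"dz": 6,"roll": 0},{"dx": 2.3,"dy": 0,"dz": 7.3,"roll": 0},{"dx": 1.6,"dy": 0,"dz": 8.5,"roll": 0},{"dx": 1.2,"dy": 0,"dz": 9.4,"roll": 0}]'

```text
clock: 39.1
tool_pos: [0.4392, 0.1891, 0.009]
ee_rot: [-178.8, -2.7, -2.4]
wrist_force: [-3.2, -0.5, 0.2]
width: 0.0553
```

>>> move_arm --rows '[{"dx": 0,"dy": 0,"dz": 0.2,"roll": 0},{"dx": 0,"dy": 0,"dz": 0.2,"roll": 0},{"dx": 2.5,"dy": 0,"dz": 0.4,"roll": 0},{"dx": 4.2,"dy": 0,"dz": 0.4,"roll": 0},{"dx": 4.2,"dy": 0,"dz": 0.4,"roll": 0}]' --jaw 7

```text
clock: 39.6
tool_pos: [0.4855, 0.1882, 0.0084]
ee_rot: [-178.7, -2.9, -2.5]
wrist_force: [-0.5, 0.7, -0.3]
width: 0.0698
```

```bash
python3 st.py wrist:w44
```

```text
39.6 [0.4855 0.1882 0.0084] [-178.72   -2.89   -2.47] F [-0.53  0.73 -0.33] M [-0.029  0.217 -0.024] w 0.0698
```

View pics/w44.png

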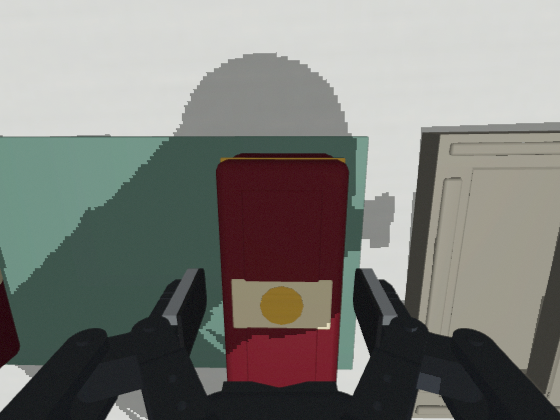

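```bash
python3 - <<'E'
from h import *
d=pickle.load(open("w44.pkl","rb"));p=back(d,[(281.5,305)],.051)[0];print(p.round(4))
rel(p[0],p[1],-.003)
E
```

```text
[0.4784 0.1866 0.051 ]
cur [0.4841 0.1879 0.008 ] [-178.74   -2.81   -2.49] 39.65
dx -0.61 dy 0.18 dz 1.07 roll 0.0
```

>>> move_arm --rows '[{"dx": -0.4,"dy": 0.1,"dz": 0.6,"roll": 0},{"dx": -0.6,"dy": 0.1,"dz": 1.0,"roll": 0},{"dx": -0.6,"dy": 0.1,"dz": 1.0,"roll": 0}]'

```text
clock: 39.95
tool_pos: [0.4755, 0.1866, -0.0036]
ee_rot: [-178.8, -2.6, -2.4]
wrist_force: [-0.0, 0.1, -0.3]
width: 0.0697
```

>>> move_arm --rows '[{"dx": 0,"dy": 0,"dz": 0,"roll": 0},{"dx": 0,"dy": 0,"dz": 0,"roll": 0},{"dx": 0,"dy": 0,"dz": 0,"roll": 0},{"dx": 0,"dy": 0,"dz": -2.5,"roll": 0},{"dx": 0,"dy": 0,"dz": -6,"roll": 0},{"dx": 0,"dy": 0,"dz": -8,"roll": 0},{"dx": 0,"dy": 0,"dz": -8,"roll": 0},{"dx": 0,"dy": 0,"dz": -8,"roll": 0}]' --jaw 5 --newtons 60

```text
clock: 40.75
tool_pos: [0.4721, 0.1852, 0.0757]
ee_rot: [-178.8, -2.6, -2.5]
wrist_force: [-0.9, -0.6, -5.0]
width: 0.0547
```

```bash
for i in 1 2 3 4 5; do python3 st.py wrist:w45; done;python3 -c "
from h import *
rel(.459,.0595,.085,-1.8)"
```

```text
40.75 [0.4721 0.1852 0.0757] [-178.81   -2.61   -2.46] F [-0.88 -0.62 -5.05] M [-0.151  0.34  -0.001] w 0.0547
40.8 [0.4716 0.1849 0.0751] [-178.87   -2.54   -2.46] F [-0.04  0.16 -3.91] M [-0.124  0.283  0.046] w 0.0545
40.85 [0.4716 0.1847 0.0749] [-178.9    -2.52   -2.45] F [-0.09 -0.89 -4.38] M [-0.098  0.246  0.001] w 0.0555
40.9 [0.4718 0.1848 0.075 ] [-178.91   -2.53   -2.44] F [ 0.1   0.22 -4.43] M [-0.077  0.246 -0.006] w 0.0548
40.95 [0.472  0.1849 0.0753] [-178.9    -2.56   -2.43] F [-0.35 -0.16 -4.96] M [-0.091  0.265 -0.014] w 0.055
cur [0.4723 0.185  0.0756] [-178.88   -2.59   -2.43] 41.0
dx -0.75 dy 12.58 dz -1.22 roll -0.6
```

>>> move_arm --rows '[{"dx": -0.2,"dy": 2.5,"dz": -0.7,"roll": 0},{"dx": -0.5,"dy": 6.5,"dz": -1.2,"roll": -0.3},{"dx": -0.8,"dy": 10.5,"dz": -1.2,"roll": -0.6},{"dx": -0.8,"dy": 12.6,"dz": -1.2,"roll": -0.6},{"dx": -0.8,"dy": 12.6,"dz": -1.2,"roll": -0.6},{"dx": -0.8,"dy": 12.6,"dz": -1.2,"roll": -0.6}]'

```text
clock: 41.6
tool_pos: [0.4591, 0.0594, 0.0856]
ee_rot: [-178.8, -2.7, -1.9]
wrist_force: [0.3, -0.3, -3.5]
width: 0.0547
```

```bash
python3 st.py wrist:w46;python3 -c "
from h import *
rel(.460,.0595,.015,-1.8);rel(.46,.0595,0)"
```

```text
41.6 [0.4591 0.0594 0.0856] [-178.82   -2.7    -1.9 ] F [ 0.31 -0.32 -3.47] M [-0.059  0.226 -0.024] w 0.0547
cur [0.4592 0.0599 0.0856] [-178.82   -2.71   -1.84] 41.65
dx -0.26 dy 0.19 dz 7.06 roll -0.0
cur [0.4592 0.0599 0.0856] [-178.82   -2.71   -1.84] 41.65
dx -0.33 dy 0.22 dz 8.56 roll 0.0
```

View pics/w46.png

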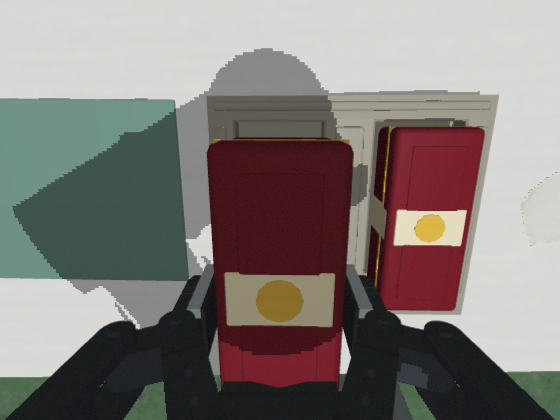

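>>> move_arm --rows '[{"dx": 0,"dy": 0.1,"dz": 2,"roll": 0},{"dx": -0.1,"dy": 0.1,"dz": 4,"roll": 0},{"dx": -0.2,"dy": 0.15,"dz": 5.5,"roll": 0},{"dx": -0.3,"dy": 0.2,"dz": 6.2,"roll": 0},{"dx": -0.3,"dy": 0.2,"dz": 6.8,"roll": 0},{"dx": -0.3,"dy": 0.2,"dz": 7.2,"roll": 0}]'

```text
clock: 42.25
tool_pos: [0.4601, 0.0597, 0.0138]
ee_rot: [-178.8, -2.8, -1.8]
wrist_force: [0.7, 0.6, -3.8]
width: 0.055
```

```bash
python3 st.py wrist:w47;python3 -c "
from h import *
rel(.46,.0595,0)"
```

```text
42.25 [0.4601 0.0597 0.0138] [-178.81   -2.76   -1.78] F [ 0.7   0.59 -3.82] M [-0.09   0.225  0.005] w 0.055
cur [0.4598 0.0596 0.0134] [-178.82   -2.72   -1.8 ] 42.3
dx -0.04 dy 0.04 dz 1.34 roll 0.0
```

View pics/w47.png

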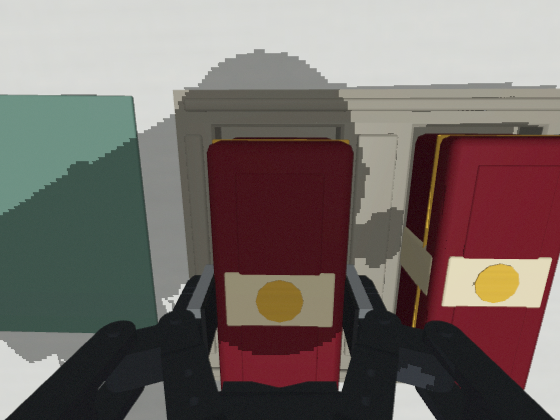

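>>> move_arm --rows '[{"dx": 0,"dy": 0,"dz": 0.5,"roll": 0},{"dx": 0,"dy": 0,"dz": 1,"roll": 0},{"dx": 0,"dy": 0,"dz": 1.4,"roll": 0},{"dx": 0,"dy": 0,"dz": 1.5,"roll": 0}]'

```text
clock: 42.7
tool_pos: [0.4601, 0.0595, -0.0013]
ee_rot: [-178.8, -2.7, -1.8]
wrist_force: [-3.5, 0.6, 3.9]
width: 0.0546
```

```bash
python3 st.py
```

```text
42.7 [ 0.4601  0.0595 -0.0013] [-178.83   -2.69   -1.83] F [-3.52  0.64  3.95] M [0.237 1.553 0.011] w 0.0546
```

>>> move_arm --rows '[{"dx": 0,"dy": 0,"dz": 0,"roll": 0},{"dx": 0,"dy": 0,"dz": 0,"roll": 0},{"dx": 0,"dy": 0,"dz": -2,"roll": 0},{"dx": 0,"dy": 0,"dz": -6,"roll": 0},{"dx": 0.5,"dy": -3,"dz": -9,"roll": 0},{"dx": 2,"dy": -8,"dz": -9,"roll": 0.3},{"dx": 3,"dy": -13,"dz": -9,"roll": 0.6},{"dx": 4,"dy": -18,"dz": -9,"roll": 0.6}]' --jaw 7.2 --newtons 60

```text
clock: 43.5
tool_pos: [0.5016, 0.2345, 0.0957]
ee_rot: [-178.7, -2.9, -2.5]
wrist_force: [0.9, 0.1, -0.9]
width: 0.0721
```

>>> move_arm --rows '[{"dx": 1,"dy": -5,"dz": 0,"roll": 0},{"dx": 2,"dy": -10,"dz": 0,"roll": 0},{"dx": 2.3,"dy": -14,"dz": 0,"roll": 0},{"dx": 2.3,"dy": -14.5,"dz": 0,"roll": 0},{"dx": 2.3,"dy": -14.5,"dz": 0,"roll": 0}]'

```text
clock: 44.0
tool_pos: [0.5295, 0.3775, 0.0982]
ee_rot: [-178.8, -2.7, -2.3]
wrist_force: [-0.1, -1.6, 0.0]
width: 0.0721
```

```bash
python3 st.py wrist:w48 top:t48 side:s48
```

```text
44.0 [0.5295 0.3775 0.0982] [-178.79   -2.73   -2.34] F [-0.07 -1.61  0.02] M [-0.115  0.165 -0.016] w 0.0721
```

View pics/w48.png

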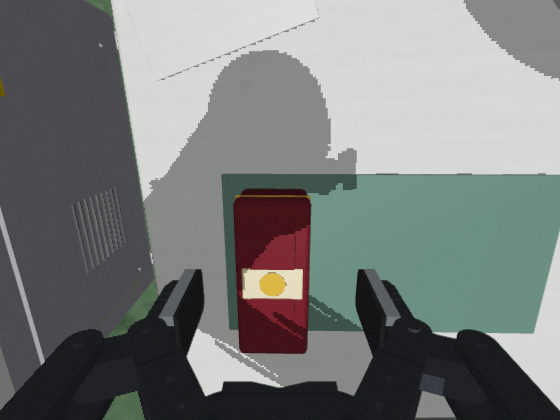

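View pics/s48.png

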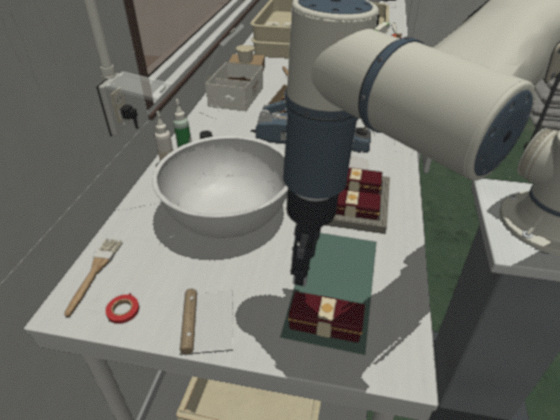

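```bash
python3 - <<'E'
from h import *
import cv2
d=pickle.load(open("w48.pkl","rb"));p=back(d,[(273,284.5)],.051)[0];print(p.round(4))
rel(p[0]+.027,p[1]-.001,.03);rel(p[0]+.027,p[1]-.001,-.003)
a=cv2.imread("pics/s48.png")[150:240,310:410];cv2.imwrite("pics/s48c.png",cv2.resize(a,None,fx=6,fy=6,interpolation=cv2.INTER_CUBIC))
E
```

```text
[0.4833 0.3851 0.051 ]
cur [0.5297 0.3752 0.0989] [-178.78   -2.74   -2.48] 44.15
dx -2.30 dy -0.66 dz 6.81 roll 0.0
cur [0.5297 0.3752 0.0989] [-178.78   -2.74   -2.48] 44.15
dx -2.46 dy -0.59 dz 10.10 roll 0.0
```

View pics/s48c.png

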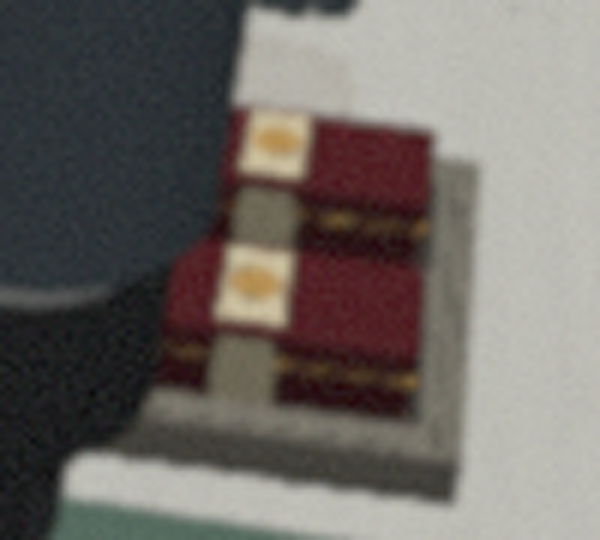

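Both packed tins stand flat in the pockets, about 30 mm proud. Now the rattling tin, gripped near its shifted centre of mass.

>>> move_arm --rows '[{"dx": -1.2,"dy": -0.6,"dz": 1,"roll": 0},{"dx": -2.3,"dy": -0.7,"dz": 3,"roll": 0},{"dx": -2.4,"dy": -0.7,"dz": 6,"roll": 0},{"dx": -2.5,"dy": -0.6,"dz": 8.5,"roll": 0},{"dx": -2.5,"dy": -0.6,"dz": 10,"roll": 0},{"dx": -2.5,"dy": -0.6,"dz": 10,"roll": 0}]'

```text
clock: 44.75
tool_pos: [0.5086, 0.3826, -0.0044]
ee_rot: [-179.0, -2.5, -2.5]
wrist_force: [0.2, -0.6, 1.0]
width: 0.072
```

```bash
python3 st.py
```

```text
44.75 [ 0.5086  0.3826 -0.0044] [-178.98   -2.55   -2.51] F [ 0.22 -0.63  0.95] M [-0.124  0.183 -0.013] w 0.072
```

>>> move_arm --rows '[{"dx": 0,"dy": 0,"dz": 0,"roll": 0},{"dx": 0,"dy": 0,"dz": 0,"roll": 0},{"dx": 0,"dy": 0,"dz": 0,"roll": 0},{"dx": 0,"dy": 0,"dz": -2.5,"roll": 0},{"dx": 0,"dy": 0,"dz": -6.5,"roll": 0},{"dx": 0,"dy": 0,"dz": -11,"roll": 0},{"dx": 0,"dy": 0,"dz": -15,"roll": 0},{"dx": 0,"dy": 0,"dz": -15,"roll": 0}]' --jaw 5 --newtons 80

```text
clock: 45.55
tool_pos: [0.5051, 0.3844, 0.1549]
ee_rot: [-178.3, -3.2, -2.4]
wrist_force: [0.8, -0.1, -3.4]
width: 0.0543
```

```bash
for i in 1 2 3 4; do python3 st.py wrist:w49; done; python3 -c "
from h import *
rel(.5,.384,.21);rel(.70,.11,.21,-2)"
```

```text
45.55 [0.5051 0.3844 0.1549] [-178.28   -3.23   -2.43] F [ 0.85 -0.07 -3.41] M [ 0.039  0.109 -0.037] w 0.0543
45.6 [0.5034 0.3835 0.1508] [-178.47   -2.94   -2.45] F [ 0.35  0.01 -5.94] M [-0.097  0.27  -0.012] w 0.054
45.65 [0.502  0.3825 0.1477] [-178.68   -2.7    -2.45] F [-0.22 -0.81 -5.66] M [-0.15   0.306  0.02 ] w 0.0544
45.7 [0.5013 0.3818 0.1459] [-178.84   -2.57   -2.45] F [-0.21  0.92 -5.32] M [-0.083  0.227  0.01 ] w 0.0544
cur [0.5012 0.3815 0.1451] [-178.93   -2.53   -2.44] 45.75
dx 0.16 dy -0.37 dz -6.48 roll 0.0
cur [0.5012 0.3815 0.1451] [-178.93   -2.53   -2.44] 45.75
dx 21.29 dy 26.17 dz -6.05 roll -0.4
```

View pics/w49.png

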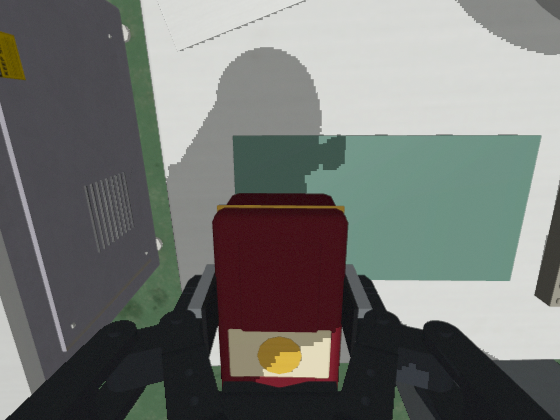

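>>> move_arm --rows '[{"dx": 0,"dy": 1,"dz": -3,"roll": 0},{"dx": 1,"dy": 3,"dz": -6,"roll": 0},{"dx": 3.5,"dy": 6,"dz": -6.5,"roll": 0},{"dx": 6.5,"dy": 9.5,"dz": -6.5,"roll": 0},{"dx": 9.5,"dy": 13,"dz": -6.5,"roll": 0},{"dx": 12.5,"dy": 16.5,"dz": -6.5,"roll": 0},{"dx": 15.5,"dy": 20,"dz": -6.3,"roll": 0},{"dx": 18,"dy": 23,"dz": -6.2,"roll": 0}]'

```text
clock: 46.55
tool_pos: [0.6698, 0.1414, 0.2099]
ee_rot: [-178.9, -2.5, -2.5]
wrist_force: [0.7, 1.6, -2.9]
width: 0.054
```

>>> move_arm --rows '[{"dx": 1.5,"dy": 2,"dz": 0,"roll": 0},{"dx": 2.8,"dy": 3,"dz": 0,"roll": 0},{"dx": 3.2,"dy": 3.2,"dz": 0,"roll": 0},{"dx": 3.2,"dy": 3.2,"dz": 0,"roll": 0},{"dx": 3.2,"dy": 3.2,"dz": 0,"roll": 0},{"dx": 3.2,"dy": 3.2,"dz": 0,"roll": 0},{"dx": 3.2,"dy": 3.2,"dz": 0,"roll": 0},{"dx": 3.2,"dy": 3.2,"dz": 0,"roll": 0}]'

```text
clock: 47.35
tool_pos: [0.6999, 0.1111, 0.2141]
ee_rot: [-178.8, -2.7, -2.4]
wrist_force: [0.4, -0.1, -4.3]
width: 0.0544
```

```bash
python3 st.py wrist:w50 top:t50 side:s50; python3 st.py
```

```text
47.35 [0.6999 0.1111 0.2141] [-178.77   -2.73   -2.38] F [ 0.35 -0.09 -4.31] M [-0.095  0.211 -0.028] w 0.0544
47.5 [0.7    0.1107 0.2139] [-178.78   -2.73   -2.41] F [ 0.76 -0.61 -4.12] M [-0.116  0.24   0.066] w 0.0543
```

View pics/w50.png

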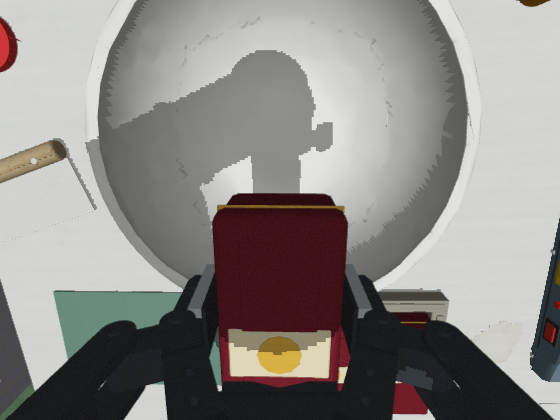

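View pics/s50.png

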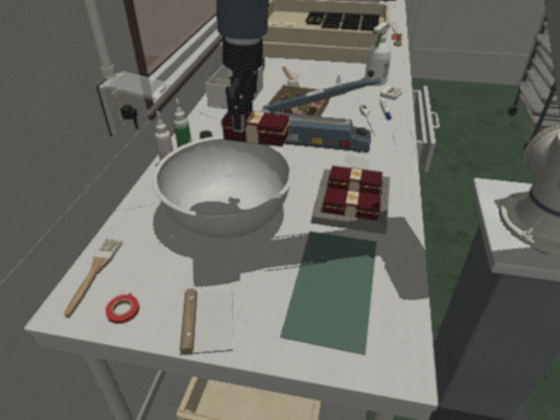

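View pics/t50.png

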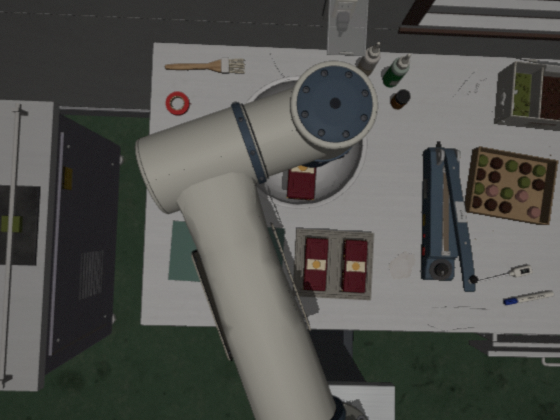

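>>> move_arm --rows '[{"dx": 0.6,"dy": 0,"dz": 0.7,"roll": 0},{"dx": 1.5,"dy": 0,"dz": 1.7,"roll": 0},{"dx": 2.2,"dy": 0,"dz": 2.6,"roll": 0},{"dx": 2.5,"dy": 0,"dz": 3,"roll": 0},{"dx": 2.5,"dy": 0,"dz": 3,"roll": 0},{"dx": 2.5,"dy": 0,"dz": 3,"roll": 0},{"dx": 2.5,"dy": 0,"dz": 3,"roll": 0},{"dx": 2.5,"dy": 0,"dz": 3,"roll": 0}]'

```text
clock: 48.3
tool_pos: [0.7266, 0.1101, 0.1858]
ee_rot: [-178.8, -2.8, -2.4]
wrist_force: [-0.4, -0.5, -3.2]
width: 0.0547
```

```bash
python3 st.py side:s51 top:t51; python3 - <<'E'
import cv2,numpy as np
a=cv2.imread("pics/s51.png")[60:240,150:400];b=cv2.imread("pics/t51.png")[150:310,230:390]
cv2.imwrite("pics/c51.png",cv2.resize(a,None,fx=3.1,fy=3.1,interpolation=cv2.INTER_CUBIC));cv2.imwrite("pics/c51b.png",cv2.resize(b,None,fx=3.6,fy=3.6,interpolation=cv2.INTER_CUBIC))
E
python3 -c "
from rig import arm;s=arm.observe();print(s['q'].round(1),s['qd'].round(1),s['tool_pos'])"
```

```text
48.3 [0.7266 0.1101 0.1858] [-178.76   -2.79   -2.42] F [-0.39 -0.52 -3.18] M [-0.064  0.228 -0.019] w 0.0547
[ 20.7  34.8  34.8  -0.  -87.   66.9] [-0.1  0.1 -0.   0.  -0.  -0. ] [0.72656015 0.11008051 0.18557991]
```

View pics/c51.png

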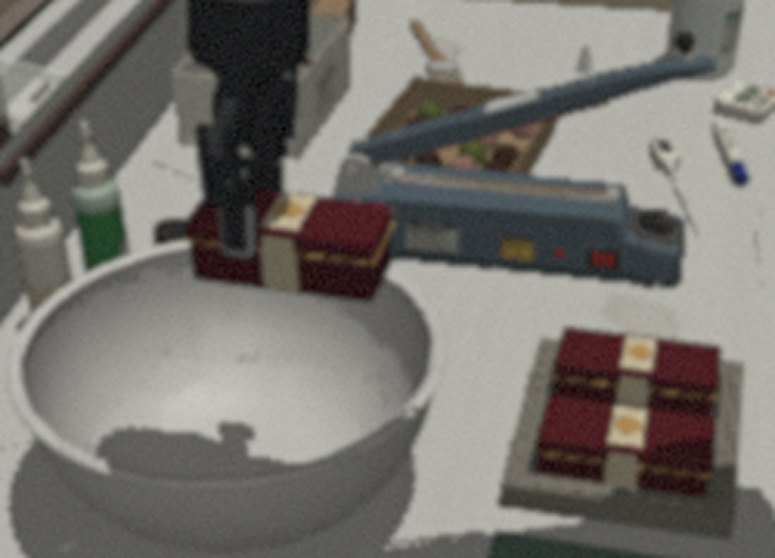

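View pics/c51b.png

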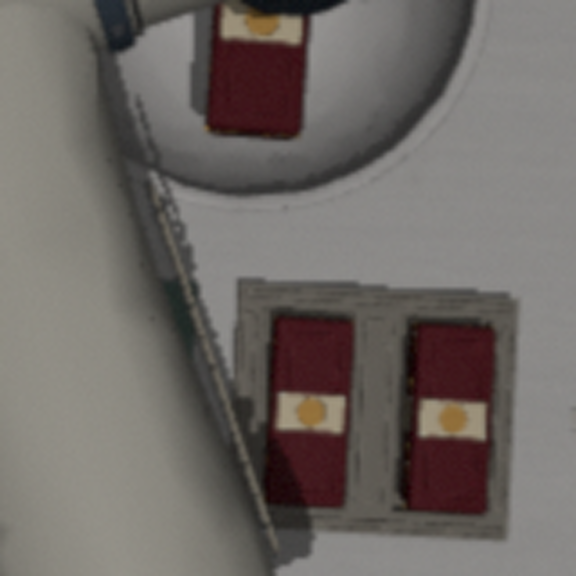

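The pictures show the held tin level above the bowl, inside the rim, with both quiet tins seated in the tray. The arm is at rest, so I'm handing in.

```bash
python3 -c "
from rig import workorder;print(workorder.sign_off())"; python3 st.py
```

```text
the job is handed in; nothing more can be done
None
the job is handed in; nothing more can be done
```

The job is handed in at about 48 s of the 72 s. The left-hand tin rattles: the arm is holding it level and still over the bowl, and the two quiet tins are packed in the tray.

- **Shake tests:** The move tool cannot tilt the gripper. I gripped each tin near one end with 20 N and lifted it so it swung down in the fingers, then repeated from the other end. Tilts estimated from the pictures were about 35–50° each way.
- **Which tin rattles:** I lifted each tin by its middle and averaged several moment readings. The left tin gave about 0.36 N m, and the middle and right tins about 0.25 and 0.27. That difference matches the expected 0.12 N m. Gripping the left tin 27 mm off-centre brought its reading back to about 0.24, which fits a slab shifted to that end. Single readings were noisy, about ±0.05 N m.
- **Packing:** I set the left tin back down on the mat and left it there. The middle tin went into the right pocket and the right tin into the left pocket, each released before I touched the next. The last pictures show both flat in their pockets.
- **Final hold:** The tin is inside the rim, with its underside at about z = 0.19 m against the 0.124 m rim, and the joint speeds read about zero.

**What went less well:**
- The left tin slid in the fingers while I was setting it down after its first tilt (about 31 N). I let it drop the last few millimetres onto the mat.
- Pressing tins flat on the mat reached about 46 N at the wrist once.
- One finger pressed on the right tin's top edge with about 38 N before I corrected the approach.
- An early reach test left the tool tilted about 3°. I gripped each tin with that tilt while it stood flat, so the tins themselves stayed level.

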